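# Set warm thumb posts in the cooling press

## Robot

A 6-joint arm with a two-finger parallel gripper is mounted at the origin on the work surface. World frame = base frame: x ahead of the robot, y to its left, z up, the work surface at z = 0. Lengths are in m, angles in rad, forces in N, time in s.
With the tool pointing down it reaches from about 0.4 to 0.825 m from the base axis. Payload 7 kg.
Tool frame: the origin (TCP) lies on the centre line of the jaws, within the pads' length; the fingertips stand 19 mm ahead of it and the grasp point (between the pads) is the TCP; z points along the fingers, y is the line along which they close (so a half turn about z gives the same grasp; the last joint's range is limited). The gripper opens to 88 mm and grips with 3 to 60 N. Pads are 19 mm wide; open, the fingers measure 130 mm over their backs; the gripper's body (78 mm by 193 mm) begins 47 mm behind the grasp point.
Start: joints at [-1.056, 0.359, 0.012, 0, -1.224, -0.288], TCP at [0.152, -0.658, 0.246] pointing down, gripper open.
Joint ranges: [-3.07, 3.07], [-1.43, 2.12], [-1.02, 1.25], [-3.03, 1.67], [-3.05, -0], [-3.03, 3.03]. Speed limits (rad/s): [2.39, 2.39, 3.01, 3.14, 3.14, 3.14].

## Interface

Orientations are given as [roll, pitch, yaw] about the fixed x, y, z axes, in that order (R = Rz(yaw) Ry(pitch) Rx(roll)).
In Python, from station import arm, imaging, models gives the robot as it stands.
- The arm moves only by the tool play_rows, never from a script. Its arguments are lists of equal length, an entry for each row: "travel": the shift along the tool's x, y, z in units of 25 mm (1.0 is 25 mm), a list of three; "twist": the turn about the tool's z in units of 0.15 rad (1.0 is 0.15 rad). A call has 1 to 8 rows; each row shifts and turns the commanded pose from where the row before left it, along the tool's axes as they then stand; what a row does not reach is not made up. A row lasts 1/8 s, in which the tool goes at most 62.5 mm and 10.7 degrees, less where a joint would pass 70% of its speed; a pose out of reach is approached as far as the arm can. A call with a number of a shift or a turn outside -1 to 1 is refused whole. A call with a gripper value outside its range is refused whole. "fingers" is the opening, from 0 (shut) to 1 (fully open), set as the call begins (left out, the last holds). The fingers move at their own pace and stop on an object; "newtons" is the grip in N (left out, the last holds). Time passes only in rows, so rows that do not move let the fingers close. It gives the time, the measured TCP pose, the force, the opening and the grip force at its end, in the units of the state.
- arm.get_state(): the state, without advancing time (a new reading comes with each control period).
- imaging.grab_frame(name): name is "side" or "top" or "wrist"; returns a dict with "pixels" (420x560x3 uint8, red, green, blue), "fx", "fy", "cx", "cy" (pixels), "distortion" ([k1, k2, p1, p2, k3] as OpenCV has them; the pictures are not rectified), "R" (3x3) and "t" (3): a world point X has camera coordinates R X + t; the wrist camera has in their place "T_tool_cam" (4x4, takes a point from camera to tool coordinates, whose origin is the TCP and whose axes are the flange's). Camera axes: x right, y down, z forward; pixel columns grow to the right and rows downward; lengths in m; the calibration is good to about 2 mm. A picture is of the moment at which its call begins: read the wrist's pose just before it. There is no depth.
- arm.job_done(): hands the job in; it is judged then, once.
Trained networks look in the newest picture that a camera, given by its name, has taken for a name from the list of things; names that differ only in an ending like _2 or _b are one class to them, and where a whole thing is asked for, a point or a joint stands for the part that bears it (a point fixed in the world has none). Each returns a list of dicts, best first, with "confidence" (0 to 1); they miss things now and then, are a little off and sometimes report something else, mostly with a low value. They report only what shows in the picture. A call takes as long as a camera call.
- models.boxes_of(name, camera): "extent" ([centre column, centre row, width, height] in pixels, round what is visible of it).
- models.silhouettes(name, camera): "pixels" (420x560 bool, what is visible of it) and "extent" ([centre column, centre row, width, height] in pixels, round what is visible of it).
The state is a dict: "t": time; "q": joint angles; "qd": joint speeds; "joint_efforts": joint torques, N m; "eef_pos": TCP position; "ee_rot": TCP orientation; "force": force on the tool from outside, world axes, zero at the start; "moment": the same for the moment, N m; "width": finger opening in m; "gripper_force": force on a finger pad.
Only numpy, scipy, OpenCV 4.12 (cv2) and the standard library are available. Lean on these libraries where they do the work, as an engineer would, in place of code of your own. Each camera call takes 0.05 s, during which the arm holds its last target. There are 200 camera calls.

## Task

The mint thumb posts on the counter are fresh from the heat pan and still soft, so never touch them with the gripper: take the carrying rod from its stand, thread it through each post's bore to lift it, and stand each one, toe first, in its own marked bay of the setting press with its toe square under the open bar. When all the posts are in, lay the rod back in its stand, then turn the press's winged knob clockwise until the bar bites and the resistance climbs, and give it one eighth of a turn more, no tighter. Leave the other things on the counter where they are.

Things in the scene. Friction and masses are not known exactly. Their poses are not given: they have to be found in the camera images.
- post1: mint thumb post, one of up to 4 alike (45 g, soft). Level tube, outside diameter 38, bore 30, length 36 mm (x -18 to +18), on a flat foot 66 x 46 x 4 mm (x -18 to +48, y -23 to +23): its toe sticks out 30 mm ahead of the tube. Origin: underside of the foot below mid-tube; x along the bore towards the toe, z up. Bore axis 27 mm and top 46 mm above the underside. May be absent (None)
- post2: as post1; absent (None) in some runs
- post3: as post1; absent (None) in some runs
- rod: carrying rod, 130 g, first level in the stand. Origin on its axis in the grip, x towards the tip. Blue flat-sided handle 18 wide, 20 high, x -50 to +36 mm; steel collar diameter 34, x +36 to +42; steel rod diameter 10, x +42 to the tip at +86; tail pin diameter 10, x -76 to -50 mm. A post with its rear end against the collar leaves 8 mm of tip showing
- stand: fixed wooden rod stand, base 170 x 56 x 10 mm, with two V forks 12 mm thick at x = -63 and +64 mm, 34 mm wide at the mouth, tops 70 mm above the counter; origin under the base's centre, x axis along the rod towards its tip
- stand_seat (a point): in the stand, 60 mm above the counter, where the rod's origin lies when the rod rests in both forks (some 6 mm of play along the rod); x towards the rod's tip
- press: fixed setting press: cold plate 120 (x) x 290 (y) x 12 mm, four blue-outlined bays in a row. Origin under the plate's centre; x from the bays' open side (nearer the robot) to the bar. Knob on a stud (sleeve diameter 20) at x 35, y 0 mm; guide pins of diameter 10 at x 35, y -131 and +131, 40 mm above the plate
- bay1 (a point): bay nearest -y (press y -98 mm): point on the plate's top, 12 mm above the counter, where a post's origin belongs; x towards the bar, as the toe must point. There the bar covers the last 20 mm of the toe and the tube stands 10 mm clear of the bar
- bay2 (a point): the next bay, at y = -38 mm
- bay3 (a point): the next bay, at y = +38 mm
- bay4 (a point): bay nearest +y, at y = +98 mm
- knob_grip (a point): middle of the winged black knob on the press's stud: an upright wing 52 long x 14 thick x 28 mm high, 96 mm above the counter at this point; x axis along the wing, z up. Hub and sleeve below it
- press_knob (a joint): run of the press's screw, turned by the winged knob, rad, growing clockwise seen from above (tightening). Starts between -2.9 and -2.3 and turns easily (0.11 N m), lowering the bar 3 mm per rad, up to 0, where the bar bites on the feet; it stays 0 as the knob is turned on. End stop at -3.3 (open). Stays where it is left
- hole_punch: rotary hole punch lying on the counter, 220 mm long; leave alone
- wood_form: wooden hand form, 210 mm long; leave alone
- tongs: chrome splint tongs, 180 mm long, 10 mm high; leave alone
- rivet_jar: jar with white cap, diameter 56, 65 mm high; leave alone
- spray_bottle: clear bottle with blue cap, diameter 60, 160 mm high; leave alone
- press_bar: the press's steel bar, 20 (x) x 276 (y) x 10 mm; origin in the middle of its underside, at x 35 mm of the press. Its underside is 10.5 to 13 mm above the plate at the start and comes down to 4 mm, a foot's thickness, as the knob closes
- press_bite (a joint): how far the winged knob has been turned on past the bite, rad (an eighth of a turn is 0.785): 0 until the bar bites, then it grows while turning takes 0.42 to 0.5 N m instead of 0.11. Stays where it is left; turned back, the knob first gives this turn back, then lifts the bar. Stop at 1.6
- post4: as post1; absent (None) in some runs

How it is judged:
On the way, in this order (a step that is already met when the one before it is completed fails the run):
1. a post hangs on the rod, clear of the counter (((height (world z) of post1 above 0.03 m and distance between post1 and rod below 0.095 m and contact force between the fingers and post1 below 0.3 N) or (height (world z) of post2 above 0.03 m and distance between post2 and rod below 0.095 m and contact force between the fingers and post2 below 0.3 N) or (height (world z) of post3 above 0.03 m and distance between post3 and rod below 0.095 m and contact force between the fingers and post3 below 0.3 N) or (height (world z) of post4 above 0.03 m and distance between post4 and rod below 0.095 m and contact force between the fingers and post4 below 0.3 N))), for 0.2 s.
2. every post stands in a bay with its toe square under the still open bar, and the rod lies back in its stand ((distance between post1 and bay1 below 0.015 m or distance between post1 and bay2 below 0.015 m or distance between post1 and bay3 below 0.015 m or distance between post1 and bay4 below 0.015 m) and angle between each of post1, post2, post3, post4's own z axis and vertical below 0.12 rad and angle between the x axis of each of post1, post2, post3, post4 and the x axis of press, either way round below 0.2 rad and (distance between post2 and bay1 below 0.015 m or distance between post2 and bay2 below 0.015 m or distance between post2 and bay3 below 0.015 m or distance between post2 and bay4 below 0.015 m) and (distance between post3 and bay1 below 0.015 m or distance between post3 and bay2 below 0.015 m or distance between post3 and bay3 below 0.015 m or distance between post3 and bay4 below 0.015 m) and (distance between post4 and bay1 below 0.015 m or distance between post4 and bay2 below 0.015 m or distance between post4 and bay3 below 0.015 m or distance between post4 and bay4 below 0.015 m) and value of joint press_knob below -1.5 rad and distance between rod and stand_seat below 0.015 m), for 0.2 s.
3. the knob is one eighth of a turn past the bite (value of joint press_knob above -0.12 rad and value of joint press_bite between 0.55 and 1.05 rad), for 0.2 s.
At the end, for the whole second after the job is handed in: Every post present stands on its foot in a bay (within 15 mm of its point, 0.2 rad of square, 0.12 rad of upright), held by the bar; the knob is closed (above -0.12) and 0.55 to 1.05 rad past the bite; the rod lies at rest in its stand, within 15 mm of the seat (all of step 3 and (distance between post1 and bay1 below 0.015 m or distance between post1 and bay2 below 0.015 m or distance between post1 and bay3 below 0.015 m or distance between post1 and bay4 below 0.015 m) and angle between each of post1, post2, post3, post4's own z axis and vertical below 0.12 rad and angle between the x axis of each of post1, post2, post3, post4 and the x axis of press, either way round below 0.2 rad and (distance between post2 and bay1 below 0.015 m or distance between post2 and bay2 below 0.015 m or distance between post2 and bay3 below 0.015 m or distance between post2 and bay4 below 0.015 m) and (distance between post3 and bay1 below 0.015 m or distance between post3 and bay2 below 0.015 m or distance between post3 and bay3 below 0.015 m or distance between post3 and bay4 below 0.015 m) and (distance between post4 and bay1 below 0.015 m or distance between post4 and bay2 below 0.015 m or distance between post4 and bay3 below 0.015 m or distance between post4 and bay4 below 0.015 m) and contact force between press_bar and post1 above 0.5 N and contact force between press_bar and post2 above 0.5 N and contact force between press_bar and post3 above 0.5 N and contact force between press_bar and post4 above 0.5 N and distance between rod and stand_seat below 0.015 m and linear speed of rod below 0.02 m/s); the robot touches nothing.
It fails at once if a soft post is touched by the gripper or the arm (contact force between any of the fingers, the arm and post1 above 0.5 N or contact force between any of the fingers, the arm and post2 above 0.5 N or contact force between any of the fingers, the arm and post3 above 0.5 N or contact force between any of the fingers, the arm and post4 above 0.5 N).
It fails at once if the knob is overtightened (more than 1.2 rad past the bite) (value of joint press_bite above 1.2 rad).
It fails at once if another thing on the counter is shifted by more than 30 mm (distance of any of hole_punch, wood_form, tongs, rivet_jar, spray_bottle from where it was at the start of the episode above 0.03 m).
Of post1, post2, post3, post4 only 3 to 4 are there at a start; the rules pass over those that are not, and their reading is None.
At some moment in a run one of post1, post2, post3, post4 may be knocked a few centimetres aside while the robot is not near it.
It also fails if it takes over 210 s, if anything falls off the work surface, if the arm or the gripper's body presses on something with over 40 N, if the wrist force passes 120 N, or if a joint passes its speed limit or range.

## Working session

There is one attempt and no reset: what is moved stays moved. The work goes in short steps, Python scripts to look and compute and a tool call to move; the robot and the scene stay as the last step left them, time stands still between calls to the robot, and variables do not carry over. Pictures are saved under pics/ and viewed, at most 15 in all, crops included, and the job is handed in when it is done.

Besides the shell and the picture viewer there is one more tool, called after "Emit:" as name(argument=value, ...), one argument or row to a line, values as JSON. play_rows: Moves the arm, as the interface text tells. Shifts and turns lie within -1 to 1; 1 stands for 25 mm of shift or 0.15 rad of turn. Its arguments: {"type":"object","properties":{"travel":{"type":"array","items":{"type":"array","items":{"type":"number"}}},"twist":{"type":"array","items":{"type":"number"}},"fingers":{"type":"number"},"newtons":{"type":"number"}},"required":["travel","twist"]}

```bash
ls; mkdir -p pics; cat > h.py <<'E'
import numpy as np, cv2
from station import arm, imaging, models
from scipy.spatial.transform import Rotation as Ro
def grab(n, save=None):
    st=arm.get_state(); f=imaging.grab_frame(n)
    K=np.array([[f['fx'],0,f['cx']],[0,f['fy'],f['cy']],[0,0,1.]]); D=np.array(f['distortion'],float)
    if 'R' in f and f['R'] is not None: R=np.array(f['R']);t=np.array(f['t'])
    else:
        T=np.array(f['T_tool_cam']); W=np.eye(4); W[:3,:3]=Ro.from_euler('xyz',st['ee_rot']).as_matrix(); W[:3,3]=st['eef_pos']
        M=np.linalg.inv(W@T); R=M[:3,:3]; t=M[:3,3]
    if save: cv2.imwrite('pics/'+save,f['pixels'][:,:,::-1])
    return dict(K=K,D=D,R=R,t=t,img=f['pixels'])
def proj(c,X): return cv2.projectPoints(np.array(X,float).reshape(-1,3),cv2.Rodrigues(c['R'])[0],c['t'],c['K'],c['D'])[0].reshape(-1,2)
def ray(c,uv):
    p=cv2.undistortPoints(np.array(uv,float).reshape(-1,1,2),c['K'],c['D']).reshape(-1,2)
    d=np.c_[p,np.ones(len(p))]@c['R']; return -c['R'].T@c['t'], d
def onz(c,uv,z):
    o,d=ray(c,uv); return o+d*((z-o[2])/d[:,2])[:,None]
E
python3 - <<'E'
from h import *
print(arm.get_state())
for n in ['top','side','wrist']:
    c=grab(n,n+'0.png'); print(n,c['K'][0,0],(-c['R'].T@c['t']).round(3),c['R'][2].round(2))
    for k in ['post1','rod','stand','press','press_knob','press_bar','hole_punch','wood_form','tongs','rivet_jar','spray_bottle']:
        print(k,[(round(b['confidence'],2),np.round(b['extent']).astype(int).tolist()) for b in models.boxes_of(k,n)])
E
```

```text
pics
{'t': 0.0, 'q': array([-1.05590266e+00,  3.59398611e-01,  1.10525643e-02, -3.77758678e-04,
       -1.22415347e+00, -2.88100002e-01]), 'qd': array([ 1.15176625e-03,  2.69485417e-03,  4.92073114e-05,  1.58381627e-03,
        3.14199530e-04, -1.53395804e-04]), 'joint_efforts': array([-2.16271983e-04, -5.82713413e+01,  2.93057799e+01,  6.99729100e+00,
        6.75010946e-03, -1.94868935e-04]), 'eef_pos': array([ 0.15164563, -0.65724745,  0.2446074 ]), 'ee_rot': array([ 3.13985875e+00, -1.43499058e-04, -2.91492751e+00]), 'force': array([-0.42802297, -1.00926613, -0.5902328 ]), 'moment': array([0.00966251, 0.01320495, 0.03441041]), 'gripper_force': 0.0, 'width': 0.08758633276185418}
top 415.64451843581014 [0.533 0.053 1.177] [ 0.06 -0.01 -1.  ]
post1 [(0.74, [349, 159, 25, 24]), (0.64, [380, 204, 26, 28]), (0.63, [357, 250, 28, 26])]
rod [(0.62, [148, 248, 25, 55]), (0.51, [350, 160, 28, 21])]
stand [(0.65, [155, 250, 34, 59])]
press [(0.87, [247, 214, 106, 65])]
press_knob [(0.53, [242, 203, 17, 18]), (0.4, [249, 215, 113, 61])]
press_bar []
hole_punch [(0.68, [296, 139, 80, 41])]
wo
[... 318 characters left out ...]
40, 302, 37, 39])]
rod [(0.61, [240, 151, 31, 11]), (0.35, [279, 214, 71, 80])]
stand [(0.88, [242, 163, 53, 35])]
press [(0.62, [280, 215, 76, 80])]
press_knob [(0.68, [279, 215, 70, 81]), (0.6, [286, 190, 21, 23])]
press_bar [(0.93, [291, 210, 34, 58])]
hole_punch [(0.96, [374, 239, 63, 54])]
wood_form [(0.63, [324, 191, 43, 37]), (0.18, [204, 217, 66, 12])]
tongs [(0.76, [204, 217, 65, 10]), (0.63, [316, 329, 48, 40])]
rivet_jar [(0.75, [366, 282, 31, 44])]
spray_bottle [(0.83, [292, 136, 20, 45])]
wrist 366.16798233210585 [ 0.077 -0.674  0.385] [ 0.28  0.06 -0.96]
post1 []
rod []
stand []
press []
press_knob []
press_bar []
hole_punch []
wood_form []
tongs []
rivet_jar []
spray_bottle []
```

```bash
python3 - <<'E'
import cv2
a=cv2.imread('pics/top0.png'); a=a[90:330,80:440]; cv2.imwrite('pics/top0c.png',cv2.resize(a,(800,533),interpolation=cv2.INTER_CUBIC))
a=cv2.imread('pics/side0.png'); a=a[100:400,170:450]; cv2.imwrite('pics/side0c.png',cv2.resize(a,(560,600),interpolation=cv2.INTER_CUBIC))
E
```

```text
(no output)
```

View pics/top0c.png

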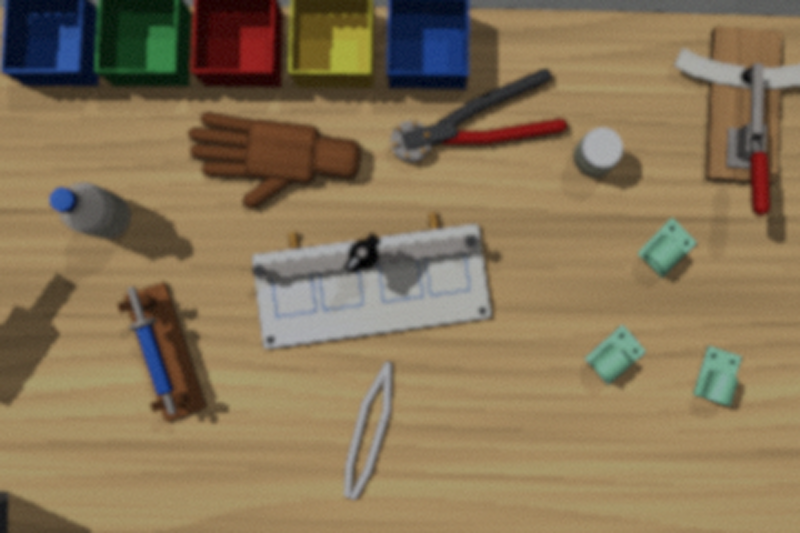

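View pics/side0c.png

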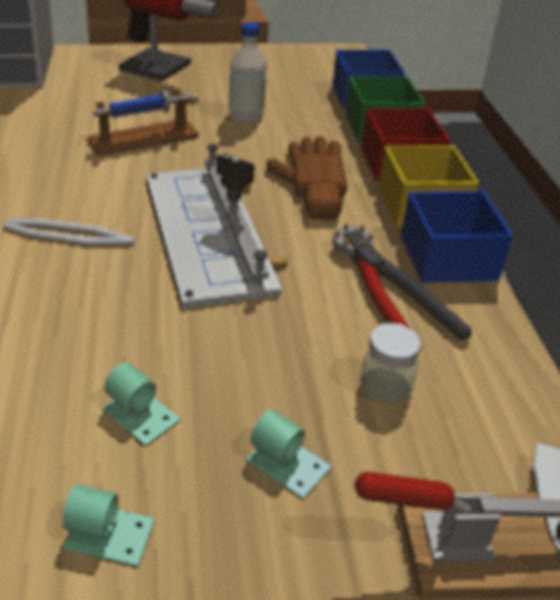

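```bash
cat > fit.py <<'E'
from h import *
from scipy.optimize import minimize
def box(x0,x1,y0,y1,z0,z1): return np.array([[x,y,z] for x in(x0,x1) for y in(y0,y1) for z in(z0,z1)])/1e3
def cylx(r,x0,x1,z=0):
    a=np.linspace(0,2*np.pi,40); return np.vstack([np.c_[0*a+x,r*np.cos(a),z+r*np.sin(a)] for x in(x0,x1)])/1e3
def cylz(r,x,y,z0,z1):
    a=np.linspace(0,2*np.pi,40); return np.vstack([np.c_[x+r*np.cos(a),y+r*np.sin(a),0*a+z] for z in(z0,z1)])/1e3
POST=[box(-18,48,-23,23,0,4),cylx(19,-18,18,27),box(-18,18,-15,15,4,20)]
ROD=[box(-50,36,-9,9,-10,10),cylx(17,36,42),cylx(5,42,86),cylx(5,-76,-50)]
STAND=[box(-85,85,-28,28,0,10),box(-69,-57,-17,17,10,70),box(58,70,-17,17,10,70)]
PRESS=[box(-60,60,-145,145,0,12),box(25,45,-138,138,24,34),cylz(5,35,-131,12,52),cylz(5,35,131,12,52),cylz(10,35,0,12,82),cylz(12,35,0,82,96)]
KNOB=[box(-26,26,-7,7,-14,14)]
def render(c,parts,p,z,S=4):
    m=np.zeros((420*S//1,560*S),np.uint8); cs,sn=np.cos(p[2]),np.sin(p[2])
    for P in parts:
        X=np.c_[p[0]+cs*P[:,0]-sn*P[:,1],p[1]+sn*P[:,0]+cs*P[:,1],z+P[:,2]]
        uv=(proj(c,X)+.5)*S-.5
        h=cv2.convexHull(uv.astype(np.float32))
        cv2.fillConvexPoly(m,np.round(h*16).astype(np.int32),1,cv2.LINE_8,4)
    return m
def fit(obs,parts,z,p0,yaws=(0,),S=4):
    """obs: list of (cam, mask)"""
    big=[(c,cv2.resize(m.astype(np.uint8),None,fx=S,fy=S,interpolation=cv2.INTER_NEAREST)) for c,m in obs]
    def cost(q):
        p=[q[0],q[1],q[2]/10]; s=0
        for c,m in big:
            r=render(c,parts,p,z,S); s+=1-(r&m).sum()/max(1,(r|m).sum())
        return s/len(big)
    best=None
    for dy in yaws:
        q0=np.array([p0[0],p0[1],(p0[2]+dy)*10])
        r=minimize(cost,q0,method='Nelder-Mead',options=dict(initial_simplex=q0+np.vstack([np.zeros(3),np.diag([.012,.012,1.5])]),xatol=2e-4,fatol=1e-4,maxiter=150))
        if best is None or r.fun<best.fun: best=r
    return np.array([best.x[0],best.x[1],best.x[2]/10]),best.fun
E
python3 - <<'E'
from fit import *
C={n:grab(n) for n in('top','side')}
S={}
for n in C:
    for k in ['post1','rod','stand','press','knob_grip']: S[n,k]=[s for s in models.silhouettes(k,n) if s['confidence']>.4]
    for k in ['rod','stand','press','knob_grip']: print(n,k,[(round(s['confidence'],2),np.round(s['extent']).tolist(),int(s['pixels'].sum())) for s in S[n,k]])
for i,s in enumerate(S['top','post1']):
    X=onz(C['top'],[s['extent'][:2]],.02)[0]
    obs=[(C['top'],s['pixels'])]; pp=proj(C['side'],[X])[0]
    d=[(np.hypot(*(np.array(t['extent'][:2])-pp)),t) for t in S['side','post1']]
    d=[t for e,t in d if e<20]
    r1=fit(obs,POST,0,[X[0],X[1],0],(-.5,0,.5))
    print('post',X.round(3),r1[0].round(4),r1[1].round(3), *( [v.round(4) for v in fit(obs+[(C['side'],d[0]['pixels'])],POST,0,r1[0],(-.2,.2))] if d else []))
def pick(n,k,exp): 
    l=[s for s in S[n,k] if np.hypot(*(np.array(s['extent'][:2])-exp))<15]; return [(C[n],l[0]['pixels'])] if l else []
for k,parts,z,p0,e in [('stand',STAND,0,None,((152,249),(242,160))),('rod',ROD,.06,None,((148,248),(240,151))),('press',PRESS,0,None,((248,215),(280,215)))]:
    a=pick('top',k,e[0]); b=pick('side',k,e[1])
    X=onz(C['top'],[e[0]],max(z,.01))[0]
    for o in (a,b,a+b):
        if o: r=fit(o,parts if k!='stand' else STAND+[p+[0,0,.06] for p in ROD],z,[X[0],X[1],.1],(-.3,0,.3)); print(k,len(o),r[0].round(4),round(r[1],3))
E
```

```text
top rod [(0.76, [147.0, 246.0, 20.0, 56.0], 355)]
top stand [(0.74, [154.0, 248.0, 39.0, 59.0], 915)]
top press [(0.84, [246.0, 217.0, 103.0, 64.0], 4505)]
top knob_grip [(0.75, [243.0, 204.0, 18.0, 17.0], 182)]
side rod [(0.65, [293.0, 137.0, 19.0, 45.0], 747), (0.5, [243.0, 151.0, 47.0, 14.0], 270)]
side stand [(0.78, [243.0, 161.0, 53.0, 37.0], 746)]
side press [(0.77, [278.0, 215.0, 71.0, 80.0], 3482)]
side knob_grip [(0.58, [287.0, 188.0, 24.0, 16.0], 267), (0.45, [367.0, 282.0, 31.0, 45.0], 988)]
post [ 0.505 -0.181  0.02 ] [ 0.4958 -0.1723 -0.8409] 0.062 [ 0.495  -0.1721 -0.8451] 0.0538
post [ 0.635 -0.244  0.02 ] [ 0.6317 -0.2395 -0.7875] 0.135 [ 0.6317 -0.2404 -0.7883] 0.094
post [ 0.485 -0.314  0.02 ] [ 0.4668 -0.3119 -0.3462] 0.202 [ 0.465  -0.3114 -0.3102] 0.1291
post [0.601 0.129 0.02 ] [0.5446 0.2043 0.4579] 0.911
stand 1 [0.5024 0.3885 0.3679] 0.329
stand 1 [0.5019 0.3858 0.3533] 0.363
stand 2 [0.5017 0.3877 0.3689] 0.35
rod 1 [0.501  0.3874 0.3412] 0.192
rod 1 [0.4987 0.3857 0.3497] 0.222
rod 2 [0.4996 0.3867 0.3431] 0.211
press 1 [0.5899 0.1267 0.1468] 0.033
press 1 [0.5888 0.1256 0.1429] 0.073
press 2 [0.5895 0.1263 0.1453] 0.056
```

```bash
cat > plan.py <<'E'
import sys; from h import *
def plan(*wps, head=None):
    """wps (x,y,z); head = rod heading (world yaw of tool -x) during the move (after twist)"""
    s=arm.get_state(); p=np.array(s['eef_pos']); y=s['ee_rot'][2]
    print('t',round(s['t'],2),'pos',p.round(4),'head',round((y+np.pi)%(2*np.pi)-(2*np.pi if (y+np.pi)%(2*np.pi)>np.pi else 0),4),'F',np.round(s['force'],1),'w',round(s['width'],4),'g',round(s['gripper_force'],1))
    if head is not None:
        d=(head-np.pi-y+np.pi)%(2*np.pi)-np.pi; print('twist total',round(-d/.15,3)); y+=d
    R=np.array([[np.cos(y),np.sin(y),0],[np.sin(y),-np.cos(y),0],[0,0,-1]])
    for w in wps:
        v=R.T@(np.array(w)-p)/.025; n=int(np.ceil(abs(v).max())); print('units',v.round(2),'rows',n,'each',(v/max(n,1)).round(3)); p=np.array(w)
def off(p,a,z):  # point a (m) along heading
    return (p[0]+a*np.cos(p[2]),p[1]+a*np.sin(p[2]),z)
E
python3 - <<'E'
from plan import *
plan((.40,-.35,.28),(.45,.0,.28),(.47,.365,.28),head=.343)
c=grab('top'); print(onz(c,[(112,184),(121,186)],.15))
E
```

```text
t 2.4 pos [ 0.1518 -0.6577  0.2456] head 0.2268 F [-0.2  0.4 -0.6] w 0.0874 g 0.0
twist total -0.775
units [-13.49   8.25  -1.38] rows 14 each [-0.964  0.589 -0.098]
units [-6.59 12.51  0.  ] rows 13 each [-0.507  0.962  0.   ]
units [-5.66 13.48  0.  ] rows 14 each [-0.405  0.963  0.   ]
[[0.66406498 0.45840049 0.15      ]
 [0.65921714 0.435161   0.15      ]]
```

Emit:
play_rows(
  travel=[
    [0,0,-1],
    [-0.96,0.6,-0.4],
    [-0.96,0.6,0],
    [-0.96,0.6,0],
    [-0.96,0.6,0],
    [-0.96,0.6,0],
    [-0.96,0.6,0],
    [-0.96,0.6,0],
  ],
  twist=[-0.77,0,0,0,0,0,0,0],
)

```text
t: 3.45
eef_pos: [0.2753, -0.5017, 0.2807]
ee_rot: [-3.141, 0.0, -2.799]
force: [-0.0, 0.6, 0.7]
width: 0.088
gripper_force: 0.0
```

Emit:
play_rows(
  travel=[
    [-0.96,0.6,0],
    [-0.96,0.6,0],
    [-0.96,0.6,0],
    [-0.96,0.6,0],
    [-0.96,0.6,0],
    [-0.96,0.6,0],
    [-0.96,0.6,0],
    [-0.5,0.96,0],
  ],
  twist=[0,0,0,0,0,0,0,0],
)

```text
t: 4.45
eef_pos: [0.4024, -0.3196, 0.2804]
ee_rot: [-3.142, -0.0, -2.799]
force: [-1.4, -0.3, -0.5]
width: 0.0876
gripper_force: 0.0
```

Emit:
play_rows(
  travel=[
    [-0.5,0.96,0],
    [-0.5,0.96,0],
    [-0.5,0.96,0],
    [-0.5,0.96,0],
    [-0.5,0.96,0],
    [-0.5,0.96,0],
    [-0.5,0.96,0],
    [-0.5,0.96,0],
  ],
  twist=[0,0,0,0,0,0,0,0],
)

```text
t: 5.45
eef_pos: [0.4313, -0.105, 0.2808]
ee_rot: [-3.142, 0.001, -2.799]
force: [0.3, -0.4, 0.1]
width: 0.0874
gripper_force: 0.0
```

Emit:
play_rows(
  travel=[
    [-0.5,0.96,0],
    [-0.5,0.96,0],
    [-0.5,0.96,0],
    [-0.5,0.96,0],
    [-0.45,0.96,0],
    [-0.45,0.96,0],
    [-0.45,0.96,0],
    [-0.45,0.96,0],
  ],
  twist=[0,0,0,0,0,0,0,0],
)

```text
t: 6.45
eef_pos: [0.4563, 0.1078, 0.2808]
ee_rot: [3.141, 0.001, -2.799]
force: [-0.5, -0.5, -0.2]
width: 0.0878
gripper_force: 0.0
```

Emit:
play_rows(
  travel=[
    [-0.4,0.96,0],
    [-0.4,0.96,0],
    [-0.4,0.96,0],
    [-0.4,0.96,0],
    [-0.4,0.96,0],
    [-0.4,0.96,0],
    [0,0,0],
    [0,0,0],
  ],
  twist=[0,0,0,0,0,0,0,0],
)

```text
t: 7.45
eef_pos: [0.4644, 0.2629, 0.2803]
ee_rot: [-3.141, -0.001, -2.799]
force: [0.7, 0.2, 0.0]
width: 0.0873
gripper_force: 0.0
```

```bash
python3 - <<'E'
from plan import *; from fit import *
plan()
c=grab('wrist','w1.png')
for k in ['rod','stand','spray_bottle','press','knob_grip']:
    for s in models.silhouettes(k,'wrist'):
        print(k,round(s['confidence'],2),np.round(s['extent']).tolist(),onz(c,[s['extent'][:2]],.06).round(3))
        if k=='rod' and s['confidence']>.4: print(fit([(c,s['pixels'])],ROD,.06,[.4996,.3867,.343],(-.1,.1)))
E
```

```text
t 7.45 pos [0.4644 0.2629 0.2803] head 0.3427 F [0.7 0.2 0. ] w 0.0873 g 0.0
rod 0.93 [378.0, 242.0, 31.0, 109.0] [[0.485 0.381 0.06 ]]
(array([0.4994489 , 0.39005363, 0.35722609]), np.float64(0.49352165552605076))
stand 0.77 [373.0, 234.0, 68.0, 133.0] [[0.479 0.374 0.06 ]]
spray_bottle 0.71 [373.0, 361.0, 38.0, 14.0] [[0.621 0.435 0.06 ]]
spray_bottle 0.27 [134.0, 232.0, 268.0, 135.0] [[0.56  0.139 0.06 ]]
spray_bottle 0.17 [115.0, 287.0, 30.0, 25.0] [[0.627 0.134 0.06 ]]
press 0.81 [133.0, 230.0, 266.0, 138.0] [[0.558 0.138 0.06 ]]
knob_grip 0.7 [114.0, 284.0, 26.0, 24.0] [[0.625 0.132 0.06 ]]
knob_grip 0.69 [133.0, 233.0, 265.0, 137.0] [[0.561 0.138 0.06 ]]
```

View pics/w1.png

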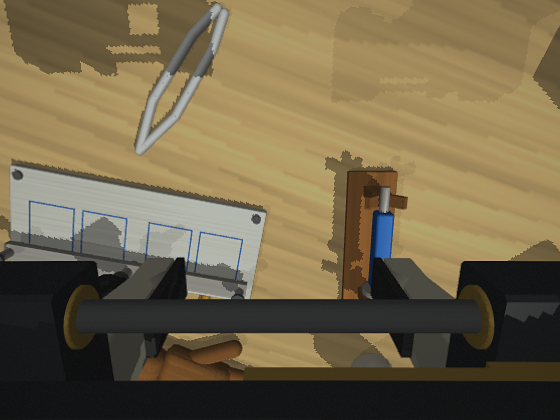

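```bash
cat >> fit.py <<'E'
def fitv(c,m,parts,z,p0,yaws=(-.06,.06),rmax=255,S=4):
    V=np.zeros((420,560),np.uint8); V[:rmax]=1
    V=cv2.resize(V,None,fx=S,fy=S,interpolation=cv2.INTER_NEAREST)
    global render; r0=render
    def rv(*a,**k): return r0(*a,**k)&V
    render=rv
    try: return fit([(c,m&(np.arange(420)[:,None]<rmax))],parts,z,p0,yaws,S)
    finally: render=r0
E
python3 - <<'E'
from plan import *; from fit import *
c=grab('wrist')
for k,parts,z,p0 in [('rod',ROD,.06,[.4996,.3867,.343]),('press',PRESS,0,[.5895,.1263,.1453])]:
    s=models.silhouettes(k,'wrist')[0]
    print(k,fitv(c,s['pixels'],parts,z,p0))
# plate edges by colour: corners
g=c['img'].astype(int); 
print(onz(c,[(12,163),(266,209),(17,174),(256,219)],.012).round(4))
E
```

```text
rod (array([0.49964129, 0.39066074, 0.36291323]), np.float64(0.09281221491333369))
press (array([0.58858111, 0.12952187, 0.15212946]), np.float64(0.00655881998026675))
[[ 0.548  -0.0207  0.012 ]
 [ 0.5037  0.2619  0.012 ]
 [ 0.5586 -0.0138  0.012 ]
 [ 0.519   0.2548  0.012 ]]
```

```bash
python3 - <<'E'
from plan import *
plan((.4997,.3895,.28),(.4997,.3895,.14),head=.353)
E
```

```text
t 7.9 pos [0.4645 0.2624 0.2807] head 0.3419 F [-0.1  0.1 -0.1] w 0.0873 g 0.0
twist total -0.074
units [-3.08  4.28  0.03] rows 5 each [-0.616  0.857  0.006]
units [0.  0.  5.6] rows 6 each [0.    0.    0.933]
```

Emit:
play_rows(
  travel=[
    [-0.616,0.857,0],
    [-0.616,0.857,0],
    [-0.616,0.857,0],
    [-0.616,0.857,0],
    [-0.616,0.857,0],
    [0,0,1],
    [0,0,1],
    [0,0,0.8],
  ],
  twist=[-0.07,0,0,0,0,0,0,0],
)

```text
t: 8.9
eef_pos: [0.4998, 0.3895, 0.2094]
ee_rot: [-3.141, -0.001, -2.789]
force: [-0.4, 0.4, -0.6]
width: 0.0877
gripper_force: 0.0
```

Emit:
play_rows(
  travel=[
    [0,0,1],
    [0,0,1],
    [0,0,0.8],
    [0,0,0],
    [0,0,0],
  ],
  twist=[0,0,0,0,0],
)

```text
t: 9.52
eef_pos: [0.5004, 0.3901, 0.1414]
ee_rot: [3.141, 0.001, -2.789]
force: [-0.7, -0.0, 0.4]
width: 0.0879
gripper_force: 0.0
```

```bash
python3 - <<'E'
from plan import *; from fit import *
plan()
c=grab('wrist','w2.png')
for s in models.silhouettes('rod','wrist'):
    print(s['confidence'],s['extent']); 
s=models.silhouettes('rod','wrist')[0]
for rm in (200,255): print(fitv(c,s['pixels'],ROD,.06,[.4996,.3895,.353],rmax=rm))
E
```

```text
t 9.53 pos [0.5004 0.3901 0.1414] head 0.353 F [-0.7 -0.   0.4] w 0.0879 g 0.0
0.65 [276.1, 227.9, 55.0, 242.7]
(array([0.49968232, 0.38931554, 0.33250463]), np.float64(0.039458342166631355))
(array([0.49953882, 0.38988531, 0.34336685]), np.float64(0.035760788690476164))
```

View pics/w2.png

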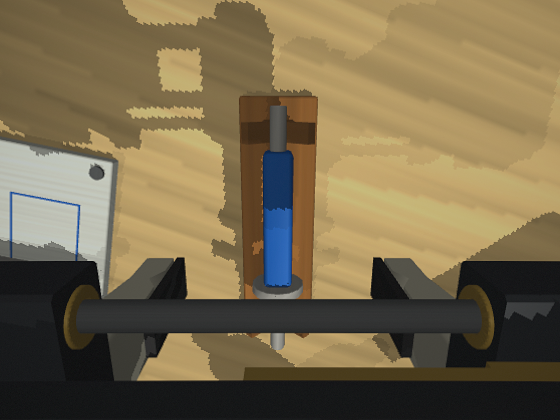

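Emit:
play_rows(
  travel=[
    [0,0,1],
    [0,0,1],
    [0,0,0.8],
    [0,0,0.46],
    [0,0,0],
  ],
  twist=[0.06,0,0,0,0],
)

```text
t: 10.3
eef_pos: [0.4999, 0.3895, 0.0588]
ee_rot: [-3.141, -0.001, -2.798]
force: [-1.4, -0.2, 0.2]
width: 0.0875
gripper_force: 0.0
```

Emit:
play_rows(
  travel=[
    [0,0,0],
    [0,0,0],
    [0,0,0],
    [0,0,0],
    [0,0,0],
    [0,0,0],
  ],
  twist=[0,0,0,0,0,0],
  fingers=0,
  newtons=45,
)

```text
t: 11.05
eef_pos: [0.5, 0.3897, 0.0591]
ee_rot: [3.142, -0.0, -2.798]
force: [-0.6, -0.2, -0.2]
width: 0.0331
gripper_force: 0.0
```

Emit:
play_rows(
  travel=[
    [0,0,0],
    [0,0,0],
    [0,0,0],
    [0,0,0],
  ],
  twist=[0,0,0,0],
)

```text
t: 11.55
eef_pos: [0.5, 0.3894, 0.0591]
ee_rot: [-3.141, -0.0, -2.798]
force: [1.7, -2.1, 0.5]
width: 0.0174
gripper_force: 45.0
```

Emit:
play_rows(
  travel=[
    [0,0,-0.4],
    [0,0,-0.8],
    [0,0,-1],
    [0,0,-1],
    [0,0,-1],
    [0,0,-1],
    [0,0,0],
    [0,0,0],
  ],
  twist=[0,0,0,0,0,0,0,0],
)

```text
t: 12.55
eef_pos: [0.4995, 0.3896, 0.1886]
ee_rot: [3.141, -0.001, -2.798]
force: [0.1, -0.4, -1.5]
width: 0.0177
gripper_force: 45.0
```

```bash
python3 - <<'E'
from plan import *; from fit import *
plan()
s=arm.get_state(); z=s['eef_pos'][2]
c=grab('wrist','w3.png')
l=models.silhouettes('rod','wrist'); print([(b['confidence'],b['extent']) for b in l])
for rm in (200,255): print(fitv(c,l[0]['pixels'],ROD,z+.001,[.4998,.3896,.343],rmax=rm))
C={n:grab(n) for n in('top',)}
for b in models.boxes_of('post1','top'): print(b)
E
```

```text
t 12.55 pos [0.4995 0.3896 0.1886] head 0.3436 F [ 0.1 -0.4 -1.5] w 0.0177 g 45.0
[(0.76, [279.4, 237.8, 72.7, 258.6])]
(array([0.49938988, 0.3899484 , 0.33588781]), np.float64(0.07211859772768703))
(array([0.4992167 , 0.39036398, 0.34346926]), np.float64(0.05930410757840665))
{'extent': [358.4, 250.1, 34.0, 24.5], 'confidence': 0.93}
{'extent': [402.0, 260.3, 21.7, 26.4], 'confidence': 0.87}
{'extent': [380.9, 203.4, 26.7, 26.1], 'confidence': 0.84}
```

```bash
python3 - <<'E'
from plan import *
plan((.4995,.3896,.29),(.56,-.10,.29),head=-.34)
E
```

```text
t 12.75 pos [0.4996 0.3894 0.188 ] head 0.3437 F [-0.8 -0.4 -1.4] w 0.0171 g 45.0
twist total 4.558
units [ 0.01  0.01 -4.08] rows 5 each [ 0.002  0.001 -0.816]
units [ -8.81 -17.66   0.  ] rows 18 each [-0.49  -0.981  0.   ]
```

Emit:
play_rows(
  travel=[
    [0,0,-0.82],
    [0,0,-0.82],
    [0,0,-0.82],
    [0,0,-0.82],
    [0,0,-0.82],
    [-0.49,-0.98,0],
    [-0.49,-0.98,0],
    [-0.49,-0.98,0],
  ],
  twist=[0.91,0.91,0.91,0.91,0.91,0,0,0],
)

```text
t: 13.75
eef_pos: [0.5101, 0.3058, 0.2907]
ee_rot: [-3.14, -0.001, 2.803]
force: [-0.4, -0.4, -0.9]
width: 0.0174
gripper_force: 45.0
```

Emit:
play_rows(
  travel=[
    [-0.49,-0.98,0],
    [-0.49,-0.98,0],
    [-0.49,-0.98,0],
    [-0.49,-0.98,0],
    [-0.49,-0.98,0],
    [-0.49,-0.98,0],
    [-0.49,-0.98,0],
    [-0.49,-0.98,0],
  ],
  twist=[0,0,0,0,0,0,0,0],
)

```text
t: 14.75
eef_pos: [0.5373, 0.0885, 0.2915]
ee_rot: [-3.142, -0.0, 2.803]
force: [0.8, 0.8, -1.7]
width: 0.0173
gripper_force: 45.0
```

Emit:
play_rows(
  travel=[
    [-0.49,-0.98,0],
    [-0.49,-0.98,0],
    [-0.49,-0.98,0],
    [-0.49,-0.98,0],
    [-0.49,-0.98,0],
    [-0.49,-0.98,0],
    [-0.49,-0.98,0],
    [0,0,0],
  ],
  twist=[0,0,0,0,0,0,0,0],
)

```text
t: 15.75
eef_pos: [0.5607, -0.102, 0.2913]
ee_rot: [-3.141, -0.0, 2.8]
force: [-1.1, 0.1, -1.8]
width: 0.0177
gripper_force: 45.0
```

```bash
cat > posts.py <<'E'
from plan import *; from fit import *
def posts(cams=('top','side','wrist'), zc=.0):
    C={n:grab(n,'last_%s.png'%n) for n in cams}; S={n:[s for s in models.silhouettes('post1',n) if s['confidence']>.35] for n in C}
    for n in cams:
        for s in S[n]:
            e=s['extent']
            if n=='wrist' and e[1]+e[3]/2>262: print('wrist cut',np.round(e)); continue
            X=onz(C[n],[e[:2]],.02)[0]
            if np.hypot(X[0],X[1])>.9: continue
            r=fit([(C[n],s['pixels'])],POST,zc,[X[0],X[1],-.4],(-.5,0,.5)); print(n,round(s['confidence'],2),np.round(e).astype(int).tolist(),r[0].round(4),round(r[1],3))
if __name__=='__main__':
    plan(); posts()
E
python3 posts.py
```

```text
t 15.75 pos [ 0.5607 -0.102   0.2913] head -0.3413 F [-1.1  0.1 -1.8] w 0.0177 g 45.0
top 0.65 [401, 264, 18, 16] [ 0.4594 -0.3062 -0.8716] 0.483
side 0.96 [224, 362, 41, 40] [ 0.4647 -0.3111 -0.2583] 0.086
side 0.89 [239, 302, 37, 37] [ 0.4941 -0.1718 -0.8752] 0.059
side 0.75 [317, 325, 42, 42] [ 0.6321 -0.2403 -0.7729] 0.054
wrist 0.8 [195, 155, 63, 68] [ 0.4947 -0.1716 -0.8344] 0.028
wrist 0.68 [194, 252, 32, 13] [ 0.6319 -0.2386 -0.7393] 0.821
wrist 0.59 [76, 172, 57, 58] [ 0.4651 -0.3104 -0.3087] 0.074
```

```bash
python3 - <<'E'
from plan import *
A=(.4948,-.1717,-.845)
plan(off(A,-.125,.29),off(A,-.125,.026),head=-.845)
E
```

```text
t 16.05 pos [ 0.5613 -0.0991  0.2917] head -0.3379 F [ 0.3  0.  -1.2] w 0.0177 g 45.0
twist total 3.38
units [ 4.59 -3.92  0.07] rows 5 each [ 0.918 -0.784  0.013]
units [ 0.    0.   10.56] rows 11 each [0.   0.   0.96]
```

Emit:
play_rows(
  travel=[
    [0,0,0],
    [0,0,0],
    [0,0,0],
    [0,0,0],
    [0.92,-0.78,0],
    [0.92,-0.78,0],
    [0.92,-0.78,0],
    [0.92,-0.78,0],
  ],
  twist=[0.845,0.845,0.845,0.845,0,0,0,0],
)

```text
t: 17.05
eef_pos: [0.4411, -0.0818, 0.2916]
ee_rot: [3.141, 0.0, 2.297]
force: [-0.3, 0.5, -1.1]
width: 0.0179
gripper_force: 45.0
```

Emit:
play_rows(
  travel=[
    [0.92,-0.78,0],
    [0,0,1],
    [0,0,1],
    [0,0,1],
    [0,0,1],
    [0,0,1],
    [0,0,1],
    [0,0,1],
  ],
  twist=[0,0,0,0,0,0,0,0],
)

```text
t: 18.05
eef_pos: [0.4124, -0.0776, 0.1161]
ee_rot: [3.141, 0.001, 2.297]
force: [0.6, -0.3, -1.9]
width: 0.0179
gripper_force: 45.0
```

```bash
python3 - <<'E'
from plan import *
A=(.4948,-.1717,-.845)
plan(off(A,-.125,.026),head=-.845)
E
```

```text
t 18.05 pos [ 0.4124 -0.0776  0.1161] head -0.8444 F [ 0.6 -0.3 -1.9] w 0.0179 g 45.0
twist total 0.004
units [-0.   -0.03  3.61] rows 4 each [-0.001 -0.009  0.901]
```

Emit:
play_rows(
  travel=[
    [0,0,1],
    [0,0,1],
    [0,0,1],
    [0,0,0.6],
    [0,0,0],
  ],
  twist=[0,0,0,0,0],
)

```text
t: 18.68
eef_pos: [0.4117, -0.0779, 0.0259]
ee_rot: [-3.14, -0.001, 2.297]
force: [-0.2, -0.1, -0.7]
width: 0.0175
gripper_force: 45.0
```

Emit:
play_rows(
  travel=[
    [-0.4,0,0],
    [-0.4,0,0],
    [-0.4,0,0],
    [-0.4,0,0],
    [-0.4,0,0],
    [-0.4,0,0],
    [-0.16,0,0],
    [0,0,0],
  ],
  twist=[0,0,0,0,0,0,0,0],
)

```text
t: 19.68
eef_pos: [0.4546, -0.1262, 0.0264]
ee_rot: [-3.141, -0.0, 2.295]
force: [0.4, -0.0, -1.3]
width: 0.0174
gripper_force: 45.0
```

```bash
python3 - <<'E'
from posts import *
plan()
posts(('side',))
a=cv2.imread('pics/last_side.png')[230:400,170:370]; cv2.imwrite('pics/s1.png',cv2.resize(a,None,fx=3,fy=3))
E
```

```text
t 19.68 pos [ 0.4546 -0.1262  0.0264] head -0.8463 F [ 0.4 -0.  -1.3] w 0.0174 g 45.0
side 0.8 [316, 328, 47, 44] [ 0.6318 -0.241  -0.8013] 0.045
side 0.74 [240, 304, 37, 38] [ 0.4944 -0.172  -0.8466] 0.099
side 0.66 [224, 362, 42, 44] [ 0.465  -0.3111 -0.2982] 0.044
```

View pics/s1.png

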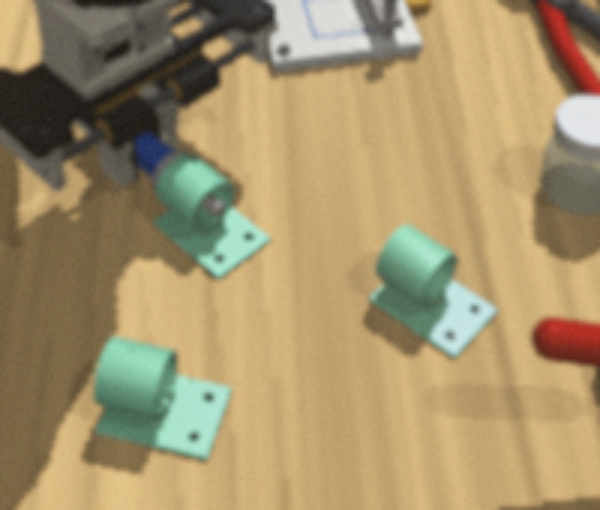

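Emit:
play_rows(
  travel=[
    [0,0,-0.3],
    [0,0,-0.3],
    [0,0,-0.5],
    [0,0,-0.8],
    [0,0,-0.8],
    [0,0,-0.8],
    [0,0,0],
    [0,0,0],
  ],
  twist=[0,0,0,0,0,0,0,0],
)

```text
t: 20.78
eef_pos: [0.4542, -0.1259, 0.1139]
ee_rot: [3.141, -0.0, 2.296]
force: [-0.6, -0.1, -2.2]
width: 0.0173
gripper_force: 45.0
```

```bash
python3 - <<'E'
from posts import *
P=(.588,.129,.152)
def bay(y): c,s=np.cos(P[2]),np.sin(P[2]); return (P[0]-.003*c-y*s, P[1]-.003*s+y*c, P[2])
for y in (-.098,-.038,.038,.098): print(y,np.round(bay(y),4))
B=bay(.098)
plan((.45,-.05,.14),off(B,-.11,.14),off(B,-.11,.055),off(B,-.06,.055),head=.152)
posts(('side',),.065)
a=cv2.imread('pics/last_side.png')[200:400,170:370]; cv2.imwrite('pics/s2.png',cv2.resize(a,None,fx=3,fy=3))
E
```

```text
-0.098 [0.5999 0.0317 0.152 ]
-0.038 [0.5908 0.091  0.152 ]
0.038 [0.5793 0.1661 0.152 ]
0.098 [0.5702 0.2254 0.152 ]
t 20.77 pos [ 0.4542 -0.1259  0.1139] head -0.8459 F [-0.6 -0.1 -2.2] w 0.0173 g 45.0
twist total -6.653
units [-0.29  3.03 -1.04] rows 4 each [-0.073  0.757 -0.261]
units [-2.02 10.16  0.  ] rows 11 each [-0.184  0.924  0.   ]
units [0.  0.  3.4] rows 4 each [0.   0.   0.85]
units [-2.  0.  0.] rows 3 each [-0.667  0.     0.   ]
side 0.95 [224, 363, 45, 42] [ 0.4718 -0.358  -0.1079] 0.237
side 0.69 [315, 328, 44, 40] [ 0.6192 -0.295  -0.5546] 0.237
side 0.59 [241, 273, 41, 44] [ 0.4959 -0.1574 -0.8005] 0.075
```

View pics/s2.png

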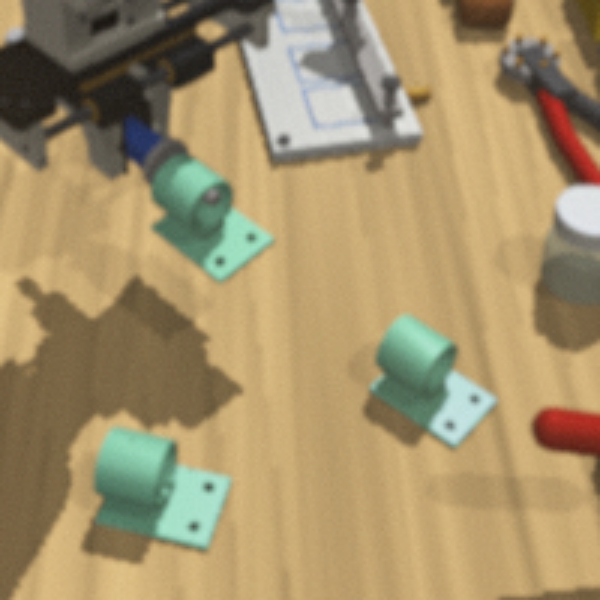

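Emit:
play_rows(
  travel=[
    [0,0,-0.2],
    [0,0,-0.2],
    [0,0,-0.2],
    [0,0,-0.2],
    [0,0,-0.2],
    [0,0,0],
    [0,0,0],
    [0,0,0],
  ],
  twist=[-0.6,-0.85,-0.9,-0.9,-0.9,-0.9,-0.9,-0.7],
)

```text
t: 21.88
eef_pos: [0.4541, -0.126, 0.1382]
ee_rot: [3.141, -0.002, -2.986]
force: [0.3, -0.1, -1.6]
width: 0.0175
gripper_force: 45.0
```

Emit:
play_rows(
  travel=[
    [-0.1,0.5,0],
    [-0.15,0.8,0],
    [-0.15,0.9,0],
    [-0.15,0.9,0],
    [-0.15,0.9,0],
    [-0.15,0.9,0],
    [-0.15,0.9,0],
    [-0.15,0.9,0],
  ],
  twist=[0,0,0,0,0,0,0,0],
)

```text
t: 22.88
eef_pos: [0.4573, 0.0451, 0.1386]
ee_rot: [-3.141, -0.001, -2.992]
force: [1.1, -0.7, -1.5]
width: 0.0178
gripper_force: 45.0
```

Emit:
play_rows(
  travel=[
    [-0.15,0.9,0],
    [-0.15,0.9,0],
    [-0.15,0.9,0],
    [-0.15,0.9,0],
    [-0.15,0.9,0],
    [-0.15,0.7,0],
    [0,0.3,0],
    [0,0,0],
  ],
  twist=[0,0,0,0,0,0,0,0],
)

```text
t: 23.88
eef_pos: [0.4589, 0.1834, 0.1388]
ee_rot: [-3.141, -0.001, -2.99]
force: [0.6, -0.3, -2.1]
width: 0.0176
gripper_force: 45.0
```

```bash
cat > bays.py <<'E'
from posts import *
P=(.588,.129,.152)
def bay(y): c,s=np.cos(P[2]),np.sin(P[2]); return (P[0]-.003*c-y*s, P[1]-.003*s+y*c, P[2])
E
python3 - <<'E'
from bays import *
B=bay(.098)
plan(off(B,-.11,.14),off(B,-.11,.05),off(B,-.06,.05),head=.152)
z=arm.get_state()['eef_pos'][2]
c=grab('wrist')
for s in models.silhouettes('press','wrist')[:1]: print(s['confidence'],s['extent'],fitv(c,s['pixels'],PRESS,0,P))
E
```

```text
t 23.88 pos [0.4589 0.1834 0.1388] head 0.152 F [ 0.6 -0.3 -2.1] w 0.0176 g 45.0
twist total -0.0
units [-0.26  0.99 -0.05] rows 1 each [-0.256  0.986 -0.048]
units [0.  0.  3.6] rows 4 each [0.  0.  0.9]
units [-2. -0.  0.] rows 3 each [-0.667 -0.     0.   ]
0.81 [48.2, 330.8, 90.2, 105.5] (array([0.588, 0.129, 0.092]), np.float64(1.0))
```

Emit:
play_rows(
  travel=[
    [-0.12,0.48,0],
    [-0.12,0.48,0],
    [0,0,0.5],
    [0,0,0.9],
    [0,0,0.9],
    [0,0,0.8],
    [0,0,0.4],
    [0,0,0],
  ],
  twist=[0,0,0,0,0,0,0,0],
)

```text
t: 24.98
eef_pos: [0.4611, 0.2075, 0.0507]
ee_rot: [-3.14, -0.002, -2.99]
force: [0.8, 0.7, -1.0]
width: 0.0176
gripper_force: 45.0
```

```bash
sed -i 's/^P=.*/P=(.5885,.128,.150)/' bays.py; python3 - <<'E'
from bays import *
B=bay(.098)
plan(off(B,-.06,.05),head=.150)
c=grab('side','s3f.png'); a=c['img'][100:300,180:380,::-1]; cv2.imwrite('pics/s3.png',cv2.resize(a,None,fx=3,fy=3,interpolation=cv2.INTER_CUBIC))
for s in models.silhouettes('post1','side'):
    if s['confidence']>.4 and s['extent'][1]<270: 
        X=onz(c,[s['extent'][:2]],.04)[0]; print(X,s['confidence'],fit([(c,s['pixels'])],POST,.015,[X[0],X[1],.15],(0,.2)))
E
```

```text
t 24.98 pos [0.4611 0.2075 0.0507] head 0.1518 F [ 0.8  0.7 -1. ] w 0.0176 g 45.0
twist total 0.012
units [-2.04  0.02  0.03] rows 3 each [-0.681  0.005  0.01 ]
[0.53306918 0.19474236 0.04      ] 0.83 (array([0.52268454, 0.21084869, 0.14294769]), np.float64(0.12676735218508994))
[0.63142824 0.09054672 0.04      ] 0.47 (array([0.62400388, 0.06925945, 1.43900462]), np.float64(0.6539931811137514))
```

View pics/s3.png

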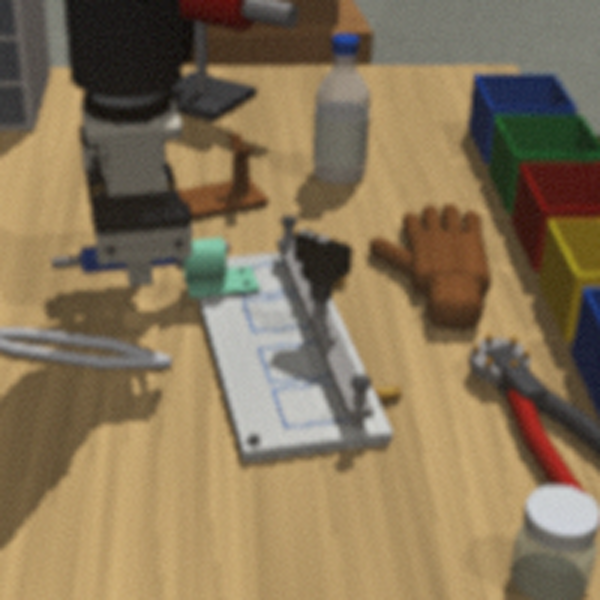

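Emit:
play_rows(
  travel=[
    [-0.2,0,0],
    [-0.3,0,0],
    [-0.3,0,0],
    [-0.3,0,0],
    [-0.3,0,0],
    [-0.3,0,0],
    [-0.3,0,0],
    [-0.04,0,0],
  ],
  twist=[0,0,0,0,0,0,0,0],
)

```text
t: 26.08
eef_pos: [0.5124, 0.2157, 0.0514]
ee_rot: [-3.142, 0.0, -2.99]
force: [0.0, 0.3, -1.2]
width: 0.0172
gripper_force: 45.0
```

```bash
cat >> bays.py <<'E'
def chk(y,z=.012):
    B=bay(y); print('bay',np.round(B,4))
    for n in('side','top'):
        c=grab(n); px=proj(c,[(B[0],B[1],.03)])[0]
        for s in models.silhouettes('post1',n):
            if s['confidence']>.3 and np.hypot(*(np.array(s['extent'][:2])-px))<25: r=fit([(c,s['pixels'])],POST,z,B,(-.1,.1)); print(n,round(s['confidence'],2),np.round(s['extent']),r[0].round(4),round(r[1],3))
E
python3 - <<'E'
from bays import *
plan(off(bay(.098),-.06,.037),head=.15); chk(.098,.015)
E
```

```text
t 26.07 pos [0.5124 0.2157 0.0514] head 0.1515 F [ 0.   0.3 -1.2] w 0.0172 g 45.0
twist total 0.01
units [ 0.04 -0.    0.58] rows 1 each [ 0.035 -0.003  0.578]
bay [0.5709 0.2245 0.15  ]
side 0.57 [267. 188.  17.  15.] [0.5739 0.2217 0.025 ] 0.361
top 0.6 [213. 222.  26.  12.] [0.5703 0.2203 0.1201] 0.479
```

Emit:
play_rows(
  travel=[
    [0,0,0.2],
    [0,0,0.2],
    [0,0,0.14],
    [0,0,0],
  ],
  twist=[0,0,0,0],
)

```text
t: 26.78
eef_pos: [0.5117, 0.2154, 0.0376]
ee_rot: [-3.141, -0.001, -2.99]
force: [1.5, -0.2, -2.4]
width: 0.0181
gripper_force: 45.0
```

Emit:
play_rows(
  travel=[
    [0.2,0,0],
    [0.4,0,0],
    [0.4,0,0],
    [0.4,0,0],
    [0.4,0,0],
    [0.4,0,0],
    [0.2,0,0],
    [0,0,-0.2],
  ],
  twist=[0,0,0,0,0,0,0,0],
)

```text
t: 27.78
eef_pos: [0.4521, 0.2064, 0.0431]
ee_rot: [-3.141, -0.001, -2.989]
force: [0.3, -0.1, -1.3]
width: 0.0177
gripper_force: 45.0
```

```bash
python3 - <<'E'
from bays import *
chk(.098)
C=(.465,-.3108,-.30)
plan((.455,.10,.14),off(C,-.125,.14),off(C,-.125,.026),head=-.30)
posts(('side',))
E
```

```text
bay [0.5709 0.2245 0.15  ]
side 0.57 [267. 188.  18.  14.] [0.5716 0.2258 0.0389] 0.318
top 0.7 [213. 221.  24.  17.] [0.5711 0.221  0.1333] 0.401
t 27.98 pos [0.453  0.2068 0.0433] head 0.1517 F [ 1.   0.3 -1.3] w 0.0176 g 45.0
twist total 3.011
units [-1.34 -4.06 -3.87] rows 5 each [-0.268 -0.811 -0.774]
units [ -0.24 -15.58   0.  ] rows 16 each [-0.015 -0.974  0.   ]
units [0.   0.   4.56] rows 5 each [0.    0.    0.912]
side 0.88 [314, 327, 44, 42] [ 0.6316 -0.2411 -0.7574] 0.055
side 0.84 [269, 189, 14, 17] [0.5732 0.2382 0.1309] 0.215
side 0.62 [292, 138, 19, 49] [ 0.6724  0.5002 -1.2038] 0.648
side 0.6 [222, 364, 41, 43] [ 0.4651 -0.3108 -0.2992] 0.065
```

Emit:
play_rows(
  travel=[
    [0,0,-0.8],
    [0,0,-0.8],
    [0,0,-0.8],
    [0,0,-0.8],
    [0,0,-0.7],
    [-0.4,-0.9,0],
    [-0.4,-0.9,0],
    [-0.4,-0.9,0],
  ],
  twist=[0.7,0.7,0.7,0.5,0.41,0,0,0],
)

```text
t: 29.08
eef_pos: [0.4613, 0.1324, 0.1404]
ee_rot: [-3.141, -0.0, 2.842]
force: [0.8, -1.0, -1.6]
width: 0.0174
gripper_force: 45.0
```

Emit:
play_rows(
  travel=[
    [-0.2,-0.95,0],
    [0,-0.95,0],
    [0,-0.95,0],
    [0,-0.95,0],
    [0,-0.95,0],
    [0,-0.95,0],
    [0,-0.95,0],
    [0,-0.95,0],
  ],
  twist=[0,0,0,0,0,0,0,0],
)

```text
t: 30.08
eef_pos: [0.4092, -0.051, 0.1406]
ee_rot: [3.141, 0.0, 2.842]
force: [0.5, 0.5, -0.8]
width: 0.0175
gripper_force: 45.0
```

Emit:
play_rows(
  travel=[
    [0,-0.95,0],
    [0,-0.95,0],
    [0,-0.95,0],
    [0,-0.95,0],
    [0,-0.95,0],
    [0,-0.95,0],
    [0,-0.95,0],
    [0,0,0],
  ],
  twist=[0,0,0,0,0,0,0,0],
)

```text
t: 31.08
eef_pos: [0.3598, -0.2098, 0.1405]
ee_rot: [-3.142, -0.0, 2.84]
force: [0.6, -0.3, -2.1]
width: 0.0175
gripper_force: 45.0
```

```bash
python3 - <<'E'
from bays import *
chk(.098)
C=(.465,-.3109,-.30)
plan(off(C,-.125,.14),off(C,-.125,.026),head=-.30)
posts(('side',))
E
```

```text
bay [0.5709 0.2245 0.15  ]
side 0.61 [269. 189.  18.  18.] [0.5732 0.22   0.1507] 0.245
top 0.51 [211. 222.  22.  16.] [0.5711 0.2207 0.3317] 0.364
t 31.27 pos [ 0.3609 -0.2084  0.1406] head -0.2995 F [ 0.8 -0.5 -1.4] w 0.0177 g 45.0
twist total 0.003
units [-0.19 -2.68  0.03] rows 3 each [-0.063 -0.895  0.009]
units [0.   0.   4.56] rows 5 each [0.    0.    0.912]
side 0.91 [315, 328, 44, 42] [ 0.6319 -0.2401 -0.7882] 0.054
side 0.89 [224, 363, 45, 41] [ 0.4652 -0.3116 -0.3261] 0.05
side 0.7 [268, 189, 16, 22] [0.5743 0.2396 0.1515] 0.246
```

Emit:
play_rows(
  travel=[
    [-0.06,-0.9,0],
    [-0.06,-0.9,0],
    [-0.06,-0.88,0],
    [0,0,0.9],
    [0,0,0.9],
    [0,0,0.9],
    [0,0,0.9],
    [0,0,0.9],
  ],
  twist=[0.05,0,0,0,0,0,0,0],
)

```text
t: 32.38
eef_pos: [0.3456, -0.2736, 0.0275]
ee_rot: [-3.142, 0.0, 2.836]
force: [0.1, 0.2, -1.7]
width: 0.0175
gripper_force: 45.0
```

```bash
python3 - <<'E'
from bays import *
C=(.465,-.3110,-.308)
plan(off(C,-.125,.026),off(C,-.061,.026),head=-.308)
posts(('side',))
E
```

```text
t 32.38 pos [ 0.3456 -0.2736  0.0275] head -0.306 F [ 0.1  0.2 -1.7] w 0.0175 g 45.0
twist total 0.013
units [-0.    0.02  0.06] rows 1 each [-0.004  0.022  0.059]
units [-2.56  0.    0.  ] rows 3 each [-0.853  0.     0.   ]
side 0.67 [224, 363, 47, 41] [ 0.4644 -0.3115 -0.2787] 0.075
side 0.59 [269, 190, 18, 20] [0.5748 0.2399 0.0524] 0.234
```

Emit:
play_rows(
  travel=[
    [-0.4,0,0.06],
    [-0.4,0,0],
    [-0.4,0,0],
    [-0.4,0,0],
    [-0.4,0,0],
    [-0.4,0,0],
    [-0.16,0,0],
    [0,0,0],
  ],
  twist=[0,0,0,0,0,0,0,0],
)

```text
t: 33.48
eef_pos: [0.4061, -0.2933, 0.0264]
ee_rot: [3.142, -0.0, 2.834]
force: [-0.2, -0.9, -0.8]
width: 0.0176
gripper_force: 45.0
```

Emit:
play_rows(
  travel=[
    [0,0,-0.3],
    [0,0,-0.3],
    [0,0,-0.5],
    [0,0,-0.8],
    [0,0,-0.8],
    [0,0,-0.8],
    [0,0,-0.8],
    [0,0,0],
  ],
  twist=[0,0,0,0,0,0,0,0],
)

```text
t: 34.48
eef_pos: [0.4071, -0.2936, 0.1362]
ee_rot: [3.141, 0.004, 2.835]
force: [0.3, 0.5, -1.1]
width: 0.0175
gripper_force: 45.0
```

```bash
python3 - <<'E'
from bays import *
B=bay(-.098)
s=arm.get_state()
plan((.40,-.10,.15),off(B,-.11,.15),off(B,-.11,.05),off(B,-.06,.05),head=.15)
posts(('side',))
posts(('side',),.08)
E
```

```text
t 34.48 pos [ 0.4071 -0.2936  0.1362] head -0.307 F [ 0.3  0.5 -1.1] w 0.0175 g 45.0
twist total -3.047
units [-0.88  7.7  -0.55] rows 8 each [-0.11   0.962 -0.069]
units [-4.3   3.97  0.  ] rows 5 each [-0.86   0.794  0.   ]
units [0. 0. 4.] rows 4 each [0. 0. 1.]
units [-2. -0.  0.] rows 3 each [-0.667 -0.     0.   ]
side 0.88 [220, 323, 48, 43] [ 0.4529 -0.2355 -0.3476] 0.248
side 0.75 [267, 190, 20, 17] [0.573  0.2379 0.1628] 0.212
side 0.64 [314, 327, 47, 43] [ 0.6319 -0.2407 -0.7859] 0.047
side 0.77 [219, 324, 49, 43] [ 0.4627 -0.2984 -0.3399] 0.087
side 0.75 [268, 190, 16, 17] [ 0.568   0.1136 -0.7993] 0.441
side 0.75 [316, 327, 41, 42] [ 0.6182 -0.3079 -0.4747] 0.277
```

Emit:
play_rows(
  travel=[
    [0,0,-0.2],
    [0,0.1,-0.2],
    [0,0.3,-0.15],
    [0,0.6,0],
    [-0.1,0.8,0],
    [-0.2,0.9,0],
    [-0.3,0.9,0],
    [-0.4,0.9,0],
  ],
  twist=[-0.6,-0.8,-0.8,-0.6,-0.25,0,0,0],
)

```text
t: 35.67
eef_pos: [0.4188, -0.1774, 0.147]
ee_rot: [3.141, -0.002, -2.992]
force: [0.8, -0.1, -1.6]
width: 0.0175
gripper_force: 45.0
```

Emit:
play_rows(
  travel=[
    [-0.5,0.9,0],
    [-0.5,0.9,0],
    [-0.5,0.9,0],
    [-0.5,0.9,0],
    [-0.5,0.9,0],
    [-0.4,0.8,0],
    [-0.2,0.6,0],
    [0,0,0],
  ],
  twist=[0,0,0,0,0,0,0,0],
)

```text
t: 36.67
eef_pos: [0.4738, -0.02, 0.1473]
ee_rot: [-3.141, -0.001, -2.99]
force: [0.5, 0.6, -0.9]
width: 0.0176
gripper_force: 45.0
```

```bash
python3 - <<'E'
from bays import *
B=bay(-.098)
plan(off(B,-.11,.15),off(B,-.11,.05),off(B,-.06,.05),head=.15)
E
```

```text
t 36.67 pos [ 0.4738 -0.02    0.1473] head 0.1516 F [ 0.5  0.6 -0.9] w 0.0176 g 45.0
twist total 0.01
units [-0.9   1.25 -0.11] rows 2 each [-0.452  0.625 -0.054]
units [0. 0. 4.] rows 4 each [0. 0. 1.]
units [-2. -0.  0.] rows 3 each [-0.667 -0.     0.   ]
```

Emit:
play_rows(
  travel=[
    [-0.3,0.4,0],
    [-0.4,0.5,0],
    [-0.2,0.35,0],
    [0,0,0.8],
    [0,0,1],
    [0,0,1],
    [0,0,0.8],
    [0,0,0.28],
  ],
  twist=[0,0,0,0,0,0,0,0],
)

```text
t: 37.67
eef_pos: [0.491, 0.0136, 0.0497]
ee_rot: [-3.141, -0.002, -2.991]
force: [-0.6, -0.8, -1.3]
width: 0.0178
gripper_force: 45.0
```

```bash
python3 - <<'E'
from bays import *
B=bay(-.098)
plan(off(B,-.06,.05),head=.15)
posts(('side',),.014)
E
```

```text
t 37.67 pos [0.491  0.0136 0.0497] head 0.1503 F [-0.6 -0.8 -1.3] w 0.0178 g 45.0
twist total 0.002
units [-2.02  0.02 -0.01] rows 3 each [-0.673  0.007 -0.004]
side 0.94 [268, 235, 28, 23] [0.5522 0.0175 0.1078] 0.183
side 0.82 [315, 328, 43, 44] [ 0.6287 -0.2511 -0.7835] 0.049
side 0.66 [268, 191, 16, 23] [0.5724 0.2167 0.1114] 0.255
side 0.37 [366, 282, 29, 44] [ 0.7633 -0.1424 -1.9011] 0.17
```

Emit:
play_rows(
  travel=[
    [-0.2,0,-0.03],
    [-0.3,0,0],
    [-0.3,0,0],
    [-0.3,0,0],
    [-0.3,0,0],
    [-0.3,0,0],
    [-0.27,0,0],
    [0,0,0],
  ],
  twist=[0,0,0,0,0,0,0,0],
)

```text
t: 38.78
eef_pos: [0.5407, 0.021, 0.0514]
ee_rot: [-3.142, 0.0, -2.991]
force: [0.3, -0.3, -2.1]
width: 0.0178
gripper_force: 45.0
```

```bash
python3 - <<'E'
from bays import *
B=bay(-.098)
plan(off(B,-.06,.037),head=.15)
chk(-.098,.014)
E
```

```text
t 38.77 pos [0.5407 0.021  0.0514] head 0.1502 F [ 0.3 -0.3 -2.1] w 0.0178 g 45.0
twist total 0.001
units [-0.01  0.02  0.58] rows 1 each [-0.01   0.024  0.578]
bay [0.6002 0.0307 0.15  ]
top 0.61 [279. 207.  15.   7.] [0.6204 0.0354 0.0131] 0.852
```

Emit:
play_rows(
  travel=[
    [0,0,0.2],
    [0,0,0.2],
    [0,0,0.15],
    [0,0,0],
  ],
  twist=[0,0,0,0],
)

```text
t: 39.48
eef_pos: [0.5399, 0.0208, 0.0373]
ee_rot: [-3.141, -0.001, -2.991]
force: [-0.7, 0.4, -0.6]
width: 0.0181
gripper_force: 45.0
```

Emit:
play_rows(
  travel=[
    [0.2,0,0],
    [0.4,0,0],
    [0.4,0,0],
    [0.4,0,0],
    [0.4,0,0],
    [0.4,0,0],
    [0.2,0,0],
    [0,0,-0.2],
  ],
  twist=[0,0,0,0,0,0,0,0],
)

```text
t: 40.48
eef_pos: [0.4804, 0.0119, 0.0428]
ee_rot: [-3.141, -0.001, -2.991]
force: [1.3, 0.5, -1.2]
width: 0.0175
gripper_force: 45.0
```

```bash
python3 - <<'E'
from bays import *
chk(-.098)
B=(.6318,-.2403,-.785)
plan((.47,.02,.14),off(B,-.125,.14),off(B,-.125,.026),head=-.785)
posts(('side','top'))
E
```

```text
bay [0.6002 0.0307 0.15  ]
side 0.64 [284. 230.  24.  22.] [0.6001 0.0294 0.1959] 0.208
side 0.32 [280. 213.  68.  80.] [ 0.5952  0.1216 -2.4957] 0.81
top 0.76 [281. 212.  19.  17.] [0.5988 0.0293 0.1547] 0.36
t 40.67 pos [0.4814 0.0122 0.0431] head 0.1504 F [ 0.5 -0.3 -1. ] w 0.0176 g 45.0
twist total 6.236
units [ 0.54 -0.1  -3.88] rows 4 each [ 0.136 -0.026 -0.969]
units [-6.94 -2.79  0.  ] rows 7 each [-0.991 -0.399  0.   ]
units [0.   0.   4.56] rows 5 each [0.    0.    0.912]
side 0.6 [269, 190, 16, 15] [0.5741 0.2412 0.1195] 0.277
side 0.58 [316, 327, 44, 46] [ 0.6323 -0.2404 -0.8058] 0.047
top 0.7 [380, 204, 27, 24] [ 0.6332 -0.2402 -0.7801] 0.167
top 0.53 [281, 211, 17, 18] [0.601  0.0294 0.1393] 0.35
top 0.51 [214, 222, 23, 17] [0.5742 0.223  0.1714] 0.371
```

Emit:
play_rows(
  travel=[
    [0.1,0,-0.9],
    [0.1,0,-0.98],
    [0,0,-1],
    [0,0,-1],
    [0,0,0],
    [0,0,0],
    [0,0,0],
    [-0.8,-0.33,0],
  ],
  twist=[0.5,0.95,0.95,0.95,0.95,0.95,0.986,0],
)

```text
t: 41.88
eef_pos: [0.4841, -0.0082, 0.1398]
ee_rot: [3.141, -0.0, 2.356]
force: [0.5, 0.2, -1.9]
width: 0.0179
gripper_force: 45.0
```

Emit:
play_rows(
  travel=[
    [-0.97,-0.4,0],
    [-0.97,-0.4,0],
    [-0.97,-0.4,0],
    [-0.97,-0.4,0],
    [-0.97,-0.4,0],
    [-0.97,-0.4,0],
    [0,0,0],
    [0,0,0],
  ],
  twist=[0,0,0,0,0,0,0,0],
)

```text
t: 42.88
eef_pos: [0.5443, -0.1537, 0.1394]
ee_rot: [-3.141, -0.001, 2.356]
force: [-0.5, -0.3, -1.6]
width: 0.0178
gripper_force: 45.0
```

```bash
python3 - <<'E'
from bays import *
B=(.632,-.2403,-.79)
plan(off(B,-.125,.14),off(B,-.125,.026),head=-.79)
posts(('side',))
E
```

```text
t 42.88 pos [ 0.5443 -0.1537  0.1394] head -0.7857 F [-0.5 -0.3 -1.6] w 0.0178 g 45.0
twist total 0.029
units [ 0.07  0.05 -0.02] rows 1 each [ 0.071  0.055 -0.024]
units [0.   0.   4.56] rows 5 each [0.    0.    0.912]
side 0.91 [314, 326, 46, 44] [ 0.6317 -0.2402 -0.7838] 0.038
side 0.63 [284, 234, 22, 18] [0.6003 0.0202 1.0304] 0.407
```

Emit:
play_rows(
  travel=[
    [0.07,0.05,0.7],
    [0,0,1],
    [0,0,1],
    [0,0,1],
    [0,0,0.84],
    [0,0,0],
    [0,0,0],
  ],
  twist=[0,0,0,0,0,0,0],
)

```text
t: 43.85
eef_pos: [0.5449, -0.1514, 0.0271]
ee_rot: [3.141, 0.001, 2.357]
force: [-0.2, -0.8, -0.5]
width: 0.0175
gripper_force: 45.0
```

Emit:
play_rows(
  travel=[
    [-0.4,0,0],
    [-0.4,0,0],
    [-0.4,0,0],
    [-0.4,0,0],
    [-0.4,0,0],
    [-0.4,0,0],
    [-0.16,0,0],
    [0,0,0],
  ],
  twist=[0,0,0,0,0,0,0,0],
)

```text
t: 44.85
eef_pos: [0.5897, -0.1972, 0.0261]
ee_rot: [-3.141, -0.0, 2.356]
force: [-0.5, 0.6, -1.3]
width: 0.0176
gripper_force: 45.0
```

Emit:
play_rows(
  travel=[
    [0,0,-0.3],
    [0,0,-0.3],
    [0,0,-0.5],
    [0,0,-0.8],
    [0,0,-0.9],
    [0,0,-0.9],
    [0,0,-0.9],
    [0,0,0],
  ],
  twist=[0,0,0,0,0,0,0,0],
)

```text
t: 45.85
eef_pos: [0.5909, -0.197, 0.1441]
ee_rot: [3.139, 0.004, 2.357]
force: [-0.4, 0.4, -2.6]
width: 0.0178
gripper_force: 45.0
```

```bash
python3 - <<'E'
from bays import *
B=bay(.038)
plan((.47,-.0,.15),off(B,-.11,.15),head=.15)
posts(('side',),.09)
posts(('top',),.012)
E
```

```text
t 45.85 pos [ 0.5909 -0.197   0.1441] head -0.7847 F [-0.4  0.4 -2.6] w 0.0178 g 45.0
twist total -6.231
units [ 3.6   8.51 -0.23] rows 9 each [ 0.4    0.946 -0.026]
units [-0.93  5.87  0.  ] rows 6 each [-0.155  0.979  0.   ]
side 0.7 [366, 281, 30, 46] [ 0.7279 -0.2297  1.2006] 0.166
side 0.66 [322, 284, 50, 50] [ 0.6391 -0.2219 -0.7537] 0.084
side 0.44 [261, 180, 6, 3] [ 0.5607  0.2848 -0.9   ] 1.0
top 0.55 [207, 224, 30, 22] [ 0.5645  0.2435 -0.3262] 0.189
top 0.5 [245, 282, 22, 60] [ 0.4241  0.1206 -0.5182] 0.675
```

```bash
python3 - <<'E'
from h import *
a=grab('top')['img'][150:290,170:370,::-1]; b=grab('side')['img'][120:260,200:400,::-1]
cv2.imwrite('pics/d.png',cv2.resize(np.vstack([a,b]),None,fx=2.14,fy=2.14,interpolation=cv2.INTER_CUBIC)[:600])
E
```

```text
(no output)
```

View pics/d.png

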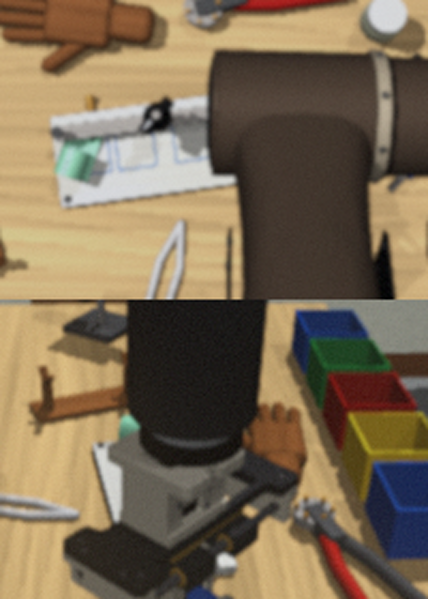

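```bash
python3 - <<'E'
from bays import *
plan((.47,-.0,.15),off(bay(-.038),-.11,.15),head=.15)
E
```

```text
t 46.15 pos [ 0.5891 -0.1969  0.1404] head -0.7851 F [-0.2  0.1 -1.6] w 0.0177 g 45.0
twist total -6.234
units [ 3.53  8.5  -0.38] rows 9 each [ 0.393  0.944 -0.043]
units [-0.93  2.83  0.  ] rows 3 each [-0.311  0.945  0.   ]
```

Emit:
play_rows(
  travel=[
    [0,0,0],
    [0,0,0],
    [0,0,0],
    [0,0,-0.1],
    [0,0,-0.1],
    [0,0,0],
    [0,0,0],
    [0.2,0.4,0],
  ],
  twist=[-0.5,-0.95,-0.95,-0.95,-0.95,-0.95,-0.98,0],
)

```text
t: 47.15
eef_pos: [0.5829, -0.1879, 0.1454]
ee_rot: [3.141, -0.001, -2.994]
force: [0.2, -0.7, -1.0]
width: 0.0179
gripper_force: 45.0
```

Emit:
play_rows(
  travel=[
    [0.4,0.8,0],
    [0.4,0.9,0],
    [0.4,0.9,0],
    [0.4,0.9,0],
    [0.4,0.9,0],
    [0.4,0.9,0],
    [0.4,0.9,0],
    [0.4,0.9,0],
  ],
  twist=[0,0,0,0,0,0,0,0],
)

```text
t: 48.15
eef_pos: [0.4765, -0.0234, 0.1461]
ee_rot: [3.142, -0.0, -2.996]
force: [1.0, 0.7, -2.1]
width: 0.0177
gripper_force: 45.0
```

```bash
python3 - <<'E'
from bays import *
plan(off(bay(-.038),-.11,.15),off(bay(-.038),-.11,.051),head=.15)
E
```

```text
t 48.15 pos [ 0.4765 -0.0234  0.1461] head 0.1454 F [ 1.   0.7 -2.1] w 0.0177 g 45.0
twist total -0.03
units [-0.81  3.8  -0.16] rows 4 each [-0.203  0.949 -0.039]
units [0.   0.   3.96] rows 4 each [0.   0.   0.99]
```

Emit:
play_rows(
  travel=[
    [-0.2,0.7,0],
    [-0.2,0.8,0],
    [-0.2,0.8,0],
    [-0.2,0.8,0],
    [0,0.2,0],
    [0,0,0],
    [0,0,0],
  ],
  twist=[-0.03,0,0,0,0,0,0],
)

```text
t: 49.02
eef_pos: [0.4848, 0.0599, 0.1462]
ee_rot: [-3.141, -0.0, -2.988]
force: [-0.3, -0.2, -1.3]
width: 0.0177
gripper_force: 45.0
```

```bash
python3 - <<'E'
from bays import *
plan(off(bay(-.038),-.11,.15),off(bay(-.038),-.11,.051),head=.15)
posts(('side',),.11)
E
```

```text
t 49.02 pos [0.4848 0.0599 0.1462] head 0.1531 F [-0.3 -0.2 -1.3] w 0.0177 g 45.0
twist total 0.021
units [ 0.01  0.55 -0.15] rows 1 each [ 0.01   0.552 -0.152]
units [0.   0.   3.96] rows 4 each [0.   0.   0.99]
side 0.94 [283, 228, 20, 26] [ 0.608  0.044 -0.9  ] 1.0
side 0.78 [264, 186, 31, 22] [ 0.5687  0.2466 -0.9   ] 1.0
```

Emit:
play_rows(
  travel=[
    [0,0.3,0],
    [0,0.25,0],
    [0,0,0.7],
    [0,0,1],
    [0,0,1],
    [0,0,0.8],
    [0,0,0.3],
    [0,0,0],
  ],
  twist=[0,0,0,0,0,0,0,0],
)

```text
t: 50.12
eef_pos: [0.4828, 0.0741, 0.0512]
ee_rot: [-3.141, -0.001, -2.987]
force: [-0.2, -0.4, -1.6]
width: 0.0178
gripper_force: 45.0
```

```bash
python3 - <<'E'
from bays import *
plan(off(bay(-.038),-.06,.051),head=.15)
posts(('side','top'),.014)
a=cv2.imread('pics/last_side.png')[120:270,200:350]; cv2.imwrite('pics/s5.png',cv2.resize(a,None,fx=4,fy=4,interpolation=cv2.INTER_CUBIC))
E
```

```text
t 50.12 pos [0.4828 0.0741 0.0512] head 0.1542 F [-0.2 -0.4 -1.6] w 0.0178 g 45.0
twist total 0.028
units [-1.98 -0.02  0.01] rows 2 each [-0.992 -0.011  0.005]
side 0.8 [260, 217, 21, 24] [0.5432 0.0814 0.0794] 0.273
side 0.72 [284, 229, 22, 25] [0.6002 0.0284 0.0386] 0.228
side 0.69 [266, 187, 21, 20] [ 0.5645  0.236  -0.2692] 0.179
top 0.75 [264, 230, 19, 26] [0.5483 0.0772 0.141 ] 0.178
top 0.74 [281, 212, 18, 19] [0.5988 0.0284 0.1278] 0.298
top 0.69 [206, 225, 26, 18] [ 0.5627  0.2442 -0.2651] 0.22
```

View pics/s5.png

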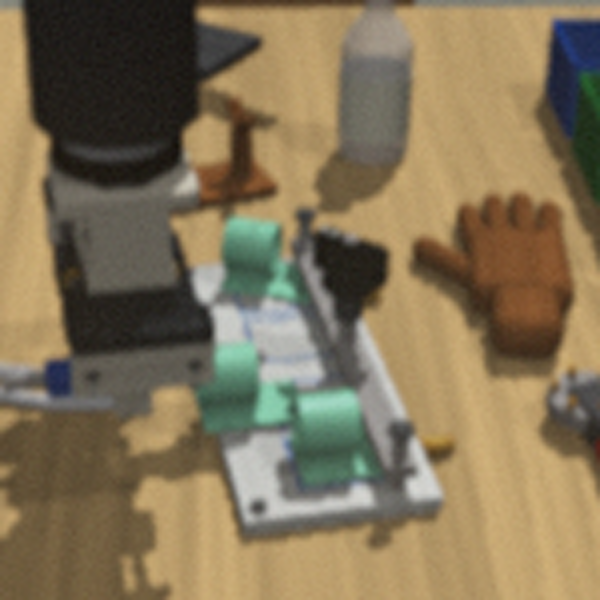

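Emit:
play_rows(
  travel=[
    [-0.2,0,0],
    [-0.3,0,0],
    [-0.3,0,0],
    [-0.3,0,0],
    [-0.3,0,0],
    [-0.3,0,0],
    [-0.27,0,0],
    [0,0,0],
  ],
  twist=[0.03,0,0,0,0,0,0,0],
)

```text
t: 51.32
eef_pos: [0.5319, 0.0814, 0.0512]
ee_rot: [-3.142, 0.0, -2.992]
force: [0.3, 0.9, -1.3]
width: 0.0176
gripper_force: 45.0
```

Emit:
play_rows(
  travel=[
    [0,0,0.2],
    [0,0,0.2],
    [0,0,0.15],
    [0,0,0],
  ],
  twist=[0,0,0,0],
)

```text
t: 51.82
eef_pos: [0.5312, 0.0812, 0.0371]
ee_rot: [-3.141, -0.001, -2.992]
force: [-0.1, -0.4, -1.0]
width: 0.0175
gripper_force: 45.0
```

Emit:
play_rows(
  travel=[
    [0.2,0,0],
    [0.4,0,0],
    [0.4,0,0],
    [0.4,0,0],
    [0.4,0,0],
    [0.4,0,0],
    [0.2,0,0],
    [0,0,0],
  ],
  twist=[0,0,0,0,0,0,0,0],
)

```text
t: 52.82
eef_pos: [0.4719, 0.0724, 0.0377]
ee_rot: [3.142, 0.0, -2.992]
force: [0.0, -0.0, -0.2]
width: 0.0178
gripper_force: 45.0
```

Emit:
play_rows(
  travel=[
    [0.3,0,0],
    [0,0,-1],
    [0,0,-1],
    [0,0,-1],
    [0,0,-0.5],
    [0,0.5,0],
    [0,0,0],
    [0,0,0],
  ],
  twist=[0,0,0,0,0,0,0,0],
)

```text
t: 53.82
eef_pos: [0.4623, 0.0836, 0.1242]
ee_rot: [-3.141, -0.002, -2.992]
force: [1.1, -0.2, -1.3]
width: 0.0179
gripper_force: 45.0
```

```bash
python3 - <<'E'
from bays import *
plan()
posts(('side','top'),.012)
E
```

```text
t 53.83 pos [0.4623 0.0836 0.1242] head 0.1498 F [ 1.1 -0.2 -1.3] w 0.0179 g 45.0
side 0.83 [276, 217, 18, 22] [0.5914 0.0884 1.5059] 0.36
side 0.74 [283, 230, 22, 24] [0.6001 0.0292 0.1641] 0.218
side 0.68 [266, 187, 16, 17] [ 0.5641  0.2408 -0.1546] 0.212
top 0.85 [207, 226, 30, 19] [ 0.5641  0.245  -0.3551] 0.195
top 0.64 [262, 216, 21, 21] [0.5913 0.0856 0.1769] 0.334
top 0.5 [282, 211, 17, 18] [ 0.6054  0.0472 -1.4264] 0.343
```

```bash
python3 - <<'E'
from bays import *
plan((.4623,.0836,.28),(.60,.16,.28),head=.15)
E
```

```text
t 54.02 pos [0.4627 0.0835 0.1246] head 0.1493 F [-0.4 -0.2 -0.7] w 0.0175 g 45.0
twist total -0.004
units [ 0.02  0.01 -6.21] rows 7 each [ 0.002  0.001 -0.888]
units [-5.9  2.2  0. ] rows 6 each [-0.984  0.366  0.   ]
```

Emit:
play_rows(
  travel=[
    [0,0,-1],
    [0,0,-1],
    [0,0,-1],
    [0,0,-1],
    [0,0,-1],
    [0,0,-1],
    [-0.7,0.3,-0.2],
    [-0.8,0.4,0],
  ],
  twist=[0,0,0,0,0,0,0,0],
)

```text
t: 55.02
eef_pos: [0.4979, 0.1066, 0.2809]
ee_rot: [3.141, 0.002, -2.993]
force: [0.4, 0.4, -2.2]
width: 0.0182
gripper_force: 45.0
```

Emit:
play_rows(
  travel=[
    [-0.8,0.3,0],
    [-0.8,0.3,0],
    [-0.8,0.3,0],
    [-0.8,0.3,0],
    [-0.8,0.3,0],
    [-0.4,0,0],
    [0,0,0],
    [0,0,0],
  ],
  twist=[0,0,0,0,0,0,0,0],
)

```text
t: 56.02
eef_pos: [0.6, 0.1595, 0.2801]
ee_rot: [3.142, -0.0, -2.993]
force: [0.2, 0.4, -1.1]
width: 0.0177
gripper_force: 45.0
```

```bash
python3 - <<'E'
from bays import *
plan()
posts(('wrist',),.012)
c=grab('wrist','w5.png'); print(proj(c,[(*bay(y)[:2],.012) for y in (-.098,-.038,.038,.098)]).round())
E
```

```text
t 56.02 pos [0.6    0.1595 0.2801] head 0.1491 F [ 0.2  0.4 -1.1] w 0.0177 g 45.0
wrist 0.91 [216, 166, 43, 42] [0.5917 0.0898 0.1195] 0.315
wrist 0.86 [160, 167, 47, 43] [ 0.6026  0.049  -1.3556] 0.274
wrist 0.64 [356, 162, 68, 54] [ 0.5644  0.2462 -0.3145] 0.187
wrist 0.61 [513, 116, 93, 172] [0.4449 0.36   0.3452] 0.617
[[163. 161.]
 [217. 161.]
 [285. 161.]
 [339. 161.]]
```

View pics/w5.png

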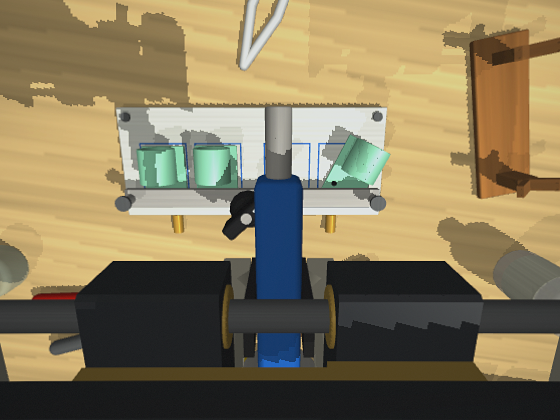

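```bash
cat >> bays.py <<'E'
import fit as F
BAR=[box(25,45,-138,138,23.5,33.5),cylz(5,35,131,12,52),cylz(5,35,-131,12,52)]
def fitocc(cam,z=.012,p0=None,yaws=(-.3,0,.3)):
    c=grab(cam); V=1-F.render(c,BAR,P,0)
    for s in models.silhouettes('post1',cam):
        if s['confidence']<.35: continue
        X=onz(c,[s['extent'][:2]],.03)[0]
        if not(.5<X[0]<.68 and -.05<X[1]<.3): continue
        r0=F.render
        F.render=lambda *a,**k:r0(*a,**k)&V
        m=s['pixels']&(cv2.resize(V,(560,420),interpolation=cv2.INTER_NEAREST)>0)
        r=F.fit([(c,m)],POST,z,[X[0],X[1],.15 if X[1]<.18 else -.1],yaws); F.render=r0
        print(cam,round(s['confidence'],2),np.round(s['extent']),r[0].round(4),round(r[1],3))
E
python3 - <<'E'
from bays import *
print([np.round(bay(y),4).tolist() for y in (-.098,-.038,.038,.098)])
for n in ('wrist','top','side'): fitocc(n)
c=grab('wrist'); s=models.silhouettes('press','wrist')[0]
g=cv2.cvtColor(c['img'],cv2.COLOR_RGB2GRAY)
print(onz(c,[(118,106),(386,107)],.012), models.silhouettes('knob_grip','wrist')[0]['extent'])
E
```

```text
[[0.6002, 0.0307, 0.15], [0.5912, 0.09, 0.15], [0.5799, 0.1651, 0.15], [0.5709, 0.2245, 0.15]]
wrist 0.81 [160. 168.  48.  45.] [0.6013 0.033  0.1443] 0.022
wrist 0.72 [355. 162.  68.  52.] [ 0.5647  0.2464 -0.2925] 0.042
top 0.63 [281. 214.  20.  18.] [0.6022 0.0296 0.1495] 0.117
side 0.68 [266. 187.  20.  19.] [ 0.5642  0.2395 -0.303 ] 0.095
side 0.55 [284. 231.  19.  22.] [0.6021 0.0295 0.2011] 0.101
side 0.49 [277. 214.  18.  18.] [0.5961 0.1084 1.132 ] 0.364
[[ 0.54932104 -0.01937515  0.012     ]
 [ 0.50776985  0.2628043   0.012     ]] [242.3, 214.1, 29.2, 51.0]
```

```bash
python3 - <<'E'
from bays import *
K=(.5646,.2455,-.30)
plan(off(K,-.125,.28),off(K,-.125,.038),head=-.30)
E
```

```text
t 56.62 pos [0.6005 0.16   0.2801] head 0.1495 F [ 0.3 -0.  -1. ] w 0.0176 g 45.0
twist total 2.996
units [7.38 2.84 0.  ] rows 8 each [0.923 0.355 0.   ]
units [0.   0.   9.68] rows 10 each [0.    0.    0.968]
```

Emit:
play_rows(
  travel=[
    [0,0,0],
    [0,0,0],
    [0,0,0],
    [0,0,0],
    [0.92,0.35,0],
    [0.92,0.35,0],
    [0.92,0.35,0],
    [0.92,0.36,0],
  ],
  twist=[0.75,0.75,0.75,0.746,0,0,0,0],
)

```text
t: 57.62
eef_pos: [0.5225, 0.2213, 0.2801]
ee_rot: [3.141, 0.0, 2.841]
force: [-0.1, 0.9, -1.3]
width: 0.0175
gripper_force: 45.0
```

Emit:
play_rows(
  travel=[
    [0.92,0.35,0],
    [0.92,0.36,0],
    [0.92,0.36,0],
    [0.92,0.35,0],
    [0,0,1],
    [0,0,1],
    [0,0,1],
    [0,0,1],
  ],
  twist=[0,0,0,0,0,0,0,0],
)

```text
t: 58.62
eef_pos: [0.4457, 0.2821, 0.1795]
ee_rot: [3.141, 0.0, 2.842]
force: [-0.2, 0.8, -0.2]
width: 0.0177
gripper_force: 45.0
```

Emit:
play_rows(
  travel=[
    [0,0,1],
    [0,0,1],
    [0,0,1],
    [0,0,0.6],
    [0,0,0],
    [0,0,0],
  ],
  twist=[0,0,0,0,0,0],
)

```text
t: 59.38
eef_pos: [0.4461, 0.2824, 0.0909]
ee_rot: [3.141, 0.001, 2.842]
force: [0.3, 0.5, -0.9]
width: 0.0175
gripper_force: 45.0
```

```bash
python3 - <<'E'
from bays import *
K=(.5646,.2455,-.30)
plan(off(K,-.125,.038),off(K,-.061,.038),head=-.30)
fitocc('top'); fitocc('side')
E
```

```text
t 59.38 pos [0.4461 0.2824 0.0909] head -0.2997 F [ 0.3  0.5 -0.9] w 0.0175 g 45.0
twist total 0.002
units [ 0.04 -0.01  2.12] rows 3 each [ 0.012 -0.004  0.705]
units [-2.56  0.    0.  ] rows 3 each [-0.853  0.     0.   ]
top 0.82 [280. 211.  19.  19.] [0.6015 0.0294 0.1783] 0.102
top 0.53 [260. 217.  16.  22.] [0.5938 0.0865 0.1262] 0.087
side 0.77 [265. 186.  22.  17.] [ 0.564   0.2409 -0.2929] 0.08
side 0.69 [276. 215.  17.  20.] [0.5919 0.0952 0.1011] 0.445
side 0.64 [284. 229.  20.  23.] [0.6022 0.03   0.1662] 0.053
```

Emit:
play_rows(
  travel=[
    [0,-0.05,0.8],
    [0,0,0.8],
    [0,0,0.5],
    [0,0,0],
    [0,0,0],
  ],
  twist=[0,0,0,0,0],
)

```text
t: 60.2
eef_pos: [0.4457, 0.2811, 0.0382]
ee_rot: [3.141, 0.0, 2.842]
force: [1.0, 1.1, -2.3]
width: 0.0175
gripper_force: 45.0
```

Emit:
play_rows(
  travel=[
    [-0.4,0,0],
    [-0.4,0,0],
    [-0.4,0,0],
    [-0.4,0,0],
    [-0.4,0,0],
    [-0.3,0,0],
    [-0.2,0,0],
    [0,0,0],
  ],
  twist=[0,0,0,0,0,0,0,0],
)

```text
t: 61.2
eef_pos: [0.5052, 0.2621, 0.0374]
ee_rot: [-3.141, -0.0, 2.841]
force: [0.3, 0.2, -0.7]
width: 0.018
gripper_force: 45.0
```

```bash
python3 - <<'E'
from bays import *
plan()
fitocc('top'); fitocc('side'); fitocc('wrist')
a=grab('side')['img'][120:270,200:350,::-1]; b=grab('top')['img'][150:300,150:300,::-1]; cv2.imwrite('pics/s6.png',cv2.resize(np.hstack([a,b]),None,fx=2.66,fy=2.66,interpolation=cv2.INTER_CUBIC))
E
```

```text
t 61.2 pos [0.5052 0.2621 0.0374] head -0.3004 F [ 0.3  0.2 -0.7] w 0.018 g 45.0
top 0.85 [204. 224.  28.  19.] [ 0.5673  0.2439 -0.2814] 0.088
top 0.73 [261. 218.  19.  18.] [0.5934 0.087  0.1482] 0.132
top 0.55 [281. 212.  19.  15.] [0.6021 0.0298 0.1436] 0.104
top 0.45 [250. 213. 105.  60.] [0.5539 0.1635 0.2657] 0.853
side 0.9 [266. 186.  18.  19.] [ 0.5648  0.2405 -0.2302] 0.093
side 0.64 [283. 230.  24.  25.] [0.6001 0.0293 0.1978] 0.063
side 0.47 [278. 216.  20.  21.] [ 0.5952  0.1103 -0.0577] 0.411
wrist 0.61 [ 55. 367.  62.  30.] [0.5409 0.1282 0.1437] 0.846
```

View pics/s6.png

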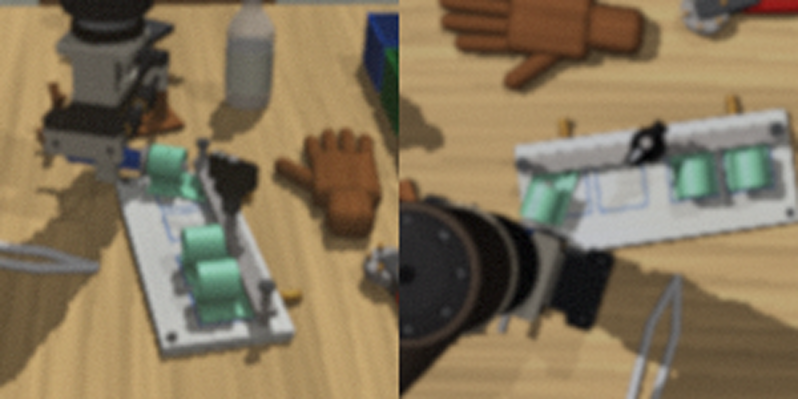

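Emit:
play_rows(
  travel=[
    [0,0,-0.2],
    [0,0,-0.2],
    [0,0,-0.12],
    [0,0,0],
    [0.1,0,0],
    [0.2,0,0],
    [0.3,0,0],
    [0.3,0,0],
  ],
  twist=[0,0,0,0,0,0,0,0],
)

```text
t: 62.6
eef_pos: [0.4829, 0.269, 0.0505]
ee_rot: [-3.141, -0.0, 2.842]
force: [0.2, 0.8, -1.4]
width: 0.0177
gripper_force: 45.0
```

Emit:
play_rows(
  travel=[
    [0.3,0,0],
    [0.3,0,0],
    [0.3,0,0],
    [0.1,0,0],
    [0,0,-0.2],
    [0,0,-0.2],
    [0,0,0],
    [0,0,0],
  ],
  twist=[0,0,0,0,0,0,0,0],
)

```text
t: 63.6
eef_pos: [0.4597, 0.2762, 0.0606]
ee_rot: [3.141, 0.0, 2.841]
force: [-0.4, 0.4, -1.6]
width: 0.0176
gripper_force: 45.0
```

```bash
python3 - <<'E'
from bays import *
plan(off(bay(.098),-.115,.062),off(bay(.098),-.115,.0505),head=.15)
fitocc('top',.023); fitocc('side',.023)
E
```

```text
t 63.6 pos [0.4597 0.2762 0.0606] head -0.3003 F [-0.4  0.4 -1.6] w 0.0176 g 45.0
twist total -3.002
units [ 0.51 -2.71 -0.06] rows 3 each [ 0.171 -0.904 -0.019]
units [0.   0.   0.46] rows 1 each [0.   0.   0.46]
top 0.82 [283. 212.  16.  11.] [0.6012 0.0299 0.1515] 0.184
top 0.7 [202. 238.  29.  25.] [ 0.5189  0.2542 -0.3355] 0.09
top 0.52 [263. 218.  15.  18.] [0.5932 0.0864 0.1123] 0.157
top 0.37 [246. 215. 105.  64.] [ 0.5488  0.193  -0.8572] 0.853
side 0.72 [277. 216.  23.  22.] [0.5913 0.0785 0.1106] 0.379
side 0.67 [250. 181.  27.  20.] [ 0.5174  0.2527 -0.1547] 0.145
side 0.63 [281. 229.  22.  24.] [0.5986 0.0151 0.1604] 0.057
```

Emit:
play_rows(
  travel=[
    [0,0,0],
    [0,0,0],
    [0,0,0],
    [0,0,0],
    [0,0,0],
    [0.17,-0.6,0],
    [0.17,-0.9,0],
    [0.17,-0.8,0],
  ],
  twist=[-0.4,-0.7,-0.7,-0.7,-0.5,0,0,0],
)

```text
t: 64.8
eef_pos: [0.4551, 0.2154, 0.0604]
ee_rot: [-3.141, -0.001, -2.993]
force: [0.1, 0.2, -1.7]
width: 0.0175
gripper_force: 45.0
```

Emit:
play_rows(
  travel=[
    [0,-0.4,0],
    [0,0,0.2],
    [0,0,0.18],
    [0,0,0],
    [0,0,0],
  ],
  twist=[0,0,0,0,0],
)

```text
t: 65.42
eef_pos: [0.4571, 0.2081, 0.0509]
ee_rot: [-3.141, -0.0, -2.991]
force: [-0.8, 0.7, -1.3]
width: 0.0177
gripper_force: 45.0
```

```bash
python3 - <<'E'
from bays import *
plan(off(bay(.098),-.06,.051),head=.15)
fitocc('top',.0145); fitocc('side',.0145)
E
```

```text
t 65.42 pos [0.4571 0.2081 0.0509] head 0.1506 F [-0.8  0.7 -1.3] w 0.0177 g 45.0
twist total 0.004
units [-2.2  -0.03 -0.  ] rows 3 each [-0.733 -0.011 -0.001]
top 0.84 [214. 238.  24.  23.] [0.5195 0.2155 0.1469] 0.069
top 0.48 [261. 216.  18.  19.] [0.5935 0.0858 0.1362] 0.088
side 0.97 [285. 229.  21.  21.] [0.6016 0.0257 0.1576] 0.063
side 0.68 [278. 216.  19.  18.] [0.5981 0.1034 1.086 ] 0.382
side 0.56 [251. 192.  24.  16.] [0.5183 0.2118 0.0876] 0.154
side 0.53 [281. 213.  67.  76.] [0.5461 0.1142 0.5421] 0.808
```

Emit:
play_rows(
  travel=[
    [-0.2,0,0],
    [-0.3,-0.02,0],
    [-0.35,0,0],
    [-0.35,0,0],
    [-0.35,0,0],
    [-0.35,0,0],
    [-0.27,0,0],
    [0,0,0],
  ],
  twist=[0,0,0,0,0,0,0,0],
)

```text
t: 66.62
eef_pos: [0.5113, 0.2153, 0.051]
ee_rot: [3.142, 0.0, -2.992]
force: [-0.6, -0.8, -0.8]
width: 0.0174
gripper_force: 45.0
```

Emit:
play_rows(
  travel=[
    [0,0,0.2],
    [0,0,0.2],
    [0,0,0.15],
    [0,0,0],
  ],
  twist=[0,0,0,0],
)

```text
t: 67.12
eef_pos: [0.5105, 0.2151, 0.0369]
ee_rot: [-3.141, -0.001, -2.992]
force: [-0.2, -0.3, -1.3]
width: 0.0178
gripper_force: 45.0
```

Emit:
play_rows(
  travel=[
    [0.2,0,0],
    [0.4,0,0],
    [0.4,0,0],
    [0.4,0,0],
    [0.4,0,0],
    [0.4,0,0],
    [0.4,0,0],
    [0.1,0,0],
  ],
  twist=[0,0,0,0,0,0,0,0],
)

```text
t: 68.12
eef_pos: [0.4434, 0.2051, 0.0374]
ee_rot: [-3.142, -0.0, -2.991]
force: [-0.2, 0.4, -0.5]
width: 0.0177
gripper_force: 45.0
```

Emit:
play_rows(
  travel=[
    [0,0,-1],
    [0,0,-1],
    [0,0,-1],
    [0,0,-1],
    [0,0,-0.5],
    [0,0,0],
    [0,0,0],
  ],
  twist=[0,0,0,0,0,0,0],
)

```text
t: 69.0
eef_pos: [0.4436, 0.2048, 0.1488]
ee_rot: [-3.141, -0.001, -2.992]
force: [-0.5, -0.8, -1.0]
width: 0.0178
gripper_force: 45.0
```

```bash
python3 - <<'E'
from bays import *
fitocc('top'); fitocc('side')
S=(.4998,.3893,.3435)
plan(off(S,0,.16),off(S,0,.062),head=.3435)
E
```

```text
top 0.84 [212. 224.  20.  15.] [0.5736 0.221  0.1556] 0.095
top 0.79 [260. 217.  19.  20.] [0.5938 0.0864 0.1603] 0.117
top 0.55 [281. 211.  18.  21.] [0.6022 0.0297 0.1487] 0.082
side 0.83 [267. 190.  18.  15.] [0.5736 0.2186 0.17  ] 0.063
side 0.71 [283. 230.  22.  20.] [0.6034 0.0285 0.2368] 0.128
side 0.48 [279. 218.  25.  23.] [0.5901 0.0902 0.1738] 0.347
t 69.2 pos [0.4438 0.2049 0.149 ] head 0.15 F [ 0.6 -0.9 -0.5] w 0.0174 g 45.0
twist total -1.29
units [-4.59  6.19 -0.44] rows 7 each [-0.656  0.884 -0.063]
units [0.   0.   3.92] rows 4 each [0.   0.   0.98]
```

Emit:
play_rows(
  travel=[
    [0,0,-0.2],
    [0,0,-0.2],
    [-0.66,0.88,0],
    [-0.66,0.88,0],
    [-0.66,0.88,0],
    [-0.66,0.88,0],
    [-0.66,0.88,0],
    [-0.66,0.88,0],
  ],
  twist=[-0.65,-0.64,0,0,0,0,0,0],
)

```text
t: 70.2
eef_pos: [0.4929, 0.3635, 0.1591]
ee_rot: [-3.141, -0.001, -2.798]
force: [0.3, -0.2, -0.9]
width: 0.0179
gripper_force: 45.0
```

Emit:
play_rows(
  travel=[
    [-0.6,0.87,0],
    [0,0,0],
    [0,0,0],
    [0,0,0],
  ],
  twist=[0,0,0,0],
)

```text
t: 70.7
eef_pos: [0.4994, 0.3877, 0.1597]
ee_rot: [-3.141, -0.0, -2.798]
force: [0.6, -0.0, -1.3]
width: 0.0175
gripper_force: 45.0
```

```bash
python3 - <<'E'
from plan import *
S=(.4998,.3895,.3435)
plan(off(S,0,.16),off(S,0,.061),head=.3435)
E
```

```text
t 70.7 pos [0.4994 0.3877 0.1597] head 0.3432 F [ 0.6 -0.  -1.3] w 0.0175 g 45.0
twist total -0.002
units [-0.04  0.06 -0.01] rows 1 each [-0.039  0.064 -0.013]
units [0.   0.   3.96] rows 4 each [0.   0.   0.99]
```

Emit:
play_rows(
  travel=[
    [-0.04,0.06,0],
    [0,0,0.9],
    [0,0,0.9],
    [0,0,0.9],
    [0,0,0.6],
    [0,0,0.4],
    [0,0,0.28],
    [0,0,0],
  ],
  twist=[0,0,0,0,0,0,0,0],
)

```text
t: 71.7
eef_pos: [0.5002, 0.3901, 0.0604]
ee_rot: [-3.142, 0.0, -2.798]
force: [-0.2, 0.2, -1.5]
width: 0.0178
gripper_force: 45.0
```

```bash
python3 - <<'E'
from plan import *
plan()
E
```

```text
t 71.7 pos [0.5002 0.3901 0.0604] head 0.3436 F [-0.2  0.2 -1.5] w 0.0178 g 45.0
```

Emit:
play_rows(
  travel=[
    [0,0,0.04],
    [0,0,0],
    [0,0,0],
    [0,0,0],
    [0,0,0],
    [0,0,0],
    [0,0,0],
    [0,0,0],
  ],
  twist=[0,0,0,0,0,0,0,0],
  fingers=1,
)

```text
t: 72.7
eef_pos: [0.5001, 0.3901, 0.0593]
ee_rot: [-3.142, -0.0, -2.798]
force: [-0.8, 0.2, -0.8]
width: 0.0867
gripper_force: 0.0
```

Emit:
play_rows(
  travel=[
    [0,0,-0.4],
    [0,0,-0.8],
    [0,0,-1],
    [0,0,-1],
    [0,0,-1],
    [0,0,-1],
    [0,0,-1],
    [0,0,0],
  ],
  twist=[0,0,0,0,0,0,0,0],
)

```text
t: 73.7
eef_pos: [0.5009, 0.3909, 0.2175]
ee_rot: [3.139, 0.004, -2.798]
force: [-0.0, -0.9, 0.3]
width: 0.0876
gripper_force: 0.0
```

```bash
python3 - <<'E'
from bays import *
plan()
c=grab('wrist')
l=models.silhouettes('rod','wrist'); print([(b['confidence'],b['extent']) for b in l])
print(fitv(c,l[0]['pixels'],ROD,.06,[.4998,.3896,.343],rmax=255))
# knob approx
for n in('top','side'):
    c=grab(n)
    for s in models.silhouettes('knob_grip',n)[:1]: print(n,s['confidence'],s['extent'],onz(c,[s['extent'][:2]],.096))
c_,s_=np.cos(P[2]),np.sin(P[2]); print('knob exp',P[0]+.035*c_,P[1]+.035*s_)
plan((.50,.387,.28),(.67,.135,.28),head=.343)
fitocc('top')
E
```

```text
t 73.7 pos [0.5009 0.3909 0.2175] head 0.3437 F [-0.  -0.9  0.3] w 0.0876 g 0.0
[(0.89, [277.6, 200.9, 37.9, 191.4])]
(array([0.49977614, 0.38998098, 0.34624272]), np.float64(0.04018864055771987))
top 0.66 [242.8, 201.5, 14.2, 14.4] [[0.62853898 0.13255606 0.096     ]]
side 0.51 [287.3, 188.7, 22.8, 16.2] [[0.6204295  0.10596651 0.096     ]]
knob exp 0.6231069877277615 0.13323033463657596
t 74.0 pos [0.4998 0.3897 0.2135] head 0.3434 F [ 0.2 -0.2  0.2] w 0.0878 g 0.0
twist total 0.003
units [ 0.03 -0.11 -2.66] rows 3 each [ 0.01  -0.035 -0.887]
units [ -3.01 -11.78   0.  ] rows 12 each [-0.251 -0.982  0.   ]
top 0.77 [281. 212.  21.  17.] [0.6024 0.0295 0.1467] 0.094
top 0.74 [213. 221.  22.  16.] [0.5734 0.2207 0.1478] 0.095
top 0.7 [262. 218.  21.  21.] [0.5937 0.0861 0.1378] 0.094
```

Emit:
play_rows(
  travel=[
    [0,0,-1],
    [0,0,-1],
    [0,0,-0.7],
    [-0.25,-0.95,0],
    [-0.25,-0.95,0],
    [-0.25,-0.95,0],
    [-0.25,-0.95,0],
    [-0.25,-0.95,0],
  ],
  twist=[0,0,0,0,0,0,0,0],
)

```text
t: 75.1
eef_pos: [0.5697, 0.2881, 0.2815]
ee_rot: [-3.141, -0.001, -2.798]
force: [-0.2, 0.9, 0.4]
width: 0.0876
gripper_force: 0.0
```

Emit:
play_rows(
  travel=[
    [-0.25,-0.95,0],
    [-0.25,-0.95,0],
    [-0.25,-0.95,0],
    [-0.25,-0.95,0],
    [-0.25,-0.95,0],
    [-0.25,-0.95,0],
    [0,0,0],
    [0,0,0],
  ],
  twist=[0,0,0,0,0,0,0,0],
)

```text
t: 76.1
eef_pos: [0.6526, 0.1674, 0.2814]
ee_rot: [3.141, -0.001, -2.798]
force: [-0.1, 1.0, 0.5]
width: 0.0876
gripper_force: 0.0
```

```bash
cat >> bays.py <<'E'
def knob(cam='wrist',rmax=420,w0=-.8,parts=KNOB):
    c=grab(cam,'kn.png'); l=models.silhouettes('knob_grip',cam)
    for s in l[:2]:
        e=s['extent']
        if e[2]>90: continue
        X=onz(c,[e[:2]],.096)[0]; print(round(s['confidence'],2),np.round(e),X.round(4))
        r=fit([(c,s['pixels'])],parts,.096,[X[0],X[1],w0],(-.7,-.35,0,.35,.7)); print(r[0].round(4),round(r[1],3))
    e=l[0]['extent'];u,v=int(e[0]),int(e[1]); a=c['img'][max(0,v-50):v+50,max(0,u-70):u+70,::-1]; cv2.imwrite('pics/knc.png',cv2.resize(a,None,fx=4,fy=4,interpolation=cv2.INTER_CUBIC))
E
python3 -c "
from bays import *
plan(); knob()"
```

```text
t 76.1 pos [0.6526 0.1674 0.2814] head 0.3431 F [-0.1  1.   0.5] w 0.0876 g 0.0
0.79 [255. 150.  57.  44.] [0.6214 0.1352 0.096 ]
[ 0.6224  0.1347 -0.686 ] 0.378
0.68 [353. 131.  53.  48.] [0.5771 0.2099 0.096 ]
[ 0.579   0.2074 -0.6263] 0.492
```

View pics/knc.png

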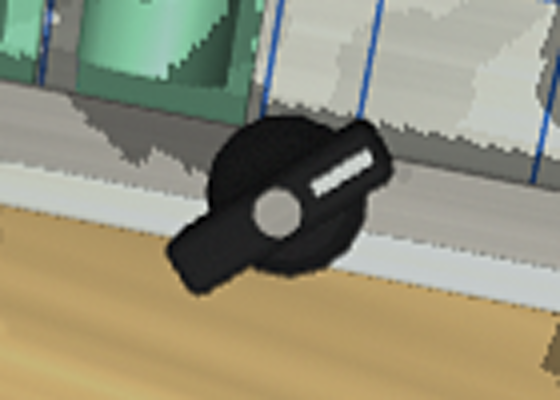

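```bash
python3 - <<'E'
from bays import *
c=grab('wrist'); X=onz(c,[(232.5,166),(280,137.5),(254.5,153)],.110); print(X.round(4)); d=X[0]-X[1]; w=np.arctan2(d[1],d[0]); print(w,np.hypot(*d[:2]))
s=arm.get_state(); print(s['q'],s['moment'])
K=X[2]; plan((.6222,.1340,.2814),(.6222,.1340,.15),head=w+np.pi)
E
```

```text
[[0.6388 0.1224 0.11  ]
 [0.6028 0.1524 0.11  ]
 [0.6221 0.1365 0.11  ]]
-0.694553798924319 0.04690909775930486
[ 5.40465158e-01  3.38131672e-01  6.41289730e-02 -7.98282156e-05
 -1.29676863e+00 -1.76699888e+00] [ 0.01320464 -0.03892352 -0.00802947]
t 76.25 pos [0.6525 0.1679 0.2818] head 0.3442 F [-0.5  0.1 -0.1] w 0.0877 g 0.0
twist total -14.019
units [-0.06  1.82  0.02] rows 2 each [-0.032  0.909  0.009]
units [0.   0.   5.26] rows 6 each [0.    0.    0.876]
```

Emit:
play_rows(
  travel=[
    [0,0,0],
    [0,0,0],
    [0,0,0],
    [0,0,0],
    [0,0,0],
    [0,0,0],
    [0,0,0],
    [0,0,0],
  ],
  twist=[-1,-1,-1,-1,-1,-1,-1,-1],
)

```text
t: 77.25
eef_pos: [0.6525, 0.1679, 0.282]
ee_rot: [-3.141, 0.0, -1.592]
force: [-0.3, -0.4, 0.1]
width: 0.0874
gripper_force: 0.0
```

Emit:
play_rows(
  travel=[
    [0,0,0],
    [0,0,0],
    [0,0,0],
    [0,0,0],
    [0,0,0],
    [0,0,0],
    [0,0,0],
    [0,0,0],
  ],
  twist=[-1,-1,-1,-1,-1,-1,0,0],
)

```text
t: 78.25
eef_pos: [0.6526, 0.1676, 0.2819]
ee_rot: [-3.142, 0.0, -0.701]
force: [-0.0, 0.4, 0.8]
width: 0.0877
gripper_force: 0.0
```

```bash
python3 - <<'E'
from bays import *
plan((.6218,.1355,.28),(.6218,.1355,.14),(.6218,.1355,.098),head=-.6945+np.pi)
E
```

```text
t 78.25 pos [0.6526 0.1676 0.2819] head 2.4408 F [-0.   0.4  0.8] w 0.0877 g 0.0
twist total -0.042
units [-0.12  1.78  0.08] rows 2 each [-0.062  0.888  0.038]
units [0.  0.  5.6] rows 6 each [0.    0.    0.933]
units [0.   0.   1.68] rows 2 each [0.   0.   0.84]
```

Emit:
play_rows(
  travel=[
    [-0.06,0.89,0.08],
    [-0.06,0.89,0],
    [0,0,0.93],
    [0,0,0.93],
    [0,0,0.93],
    [0,0,0.93],
    [0,0,0.93],
    [0,0,0.9],
  ],
  twist=[-0.04,0,0,0,0,0,0,0],
  fingers=0.6,
)

```text
t: 79.25
eef_pos: [0.622, 0.1351, 0.1404]
ee_rot: [-3.141, -0.0, -0.695]
force: [0.5, 0.1, -0.4]
width: 0.0523
gripper_force: 0.0
```

Emit:
play_rows(
  travel=[
    [0,0,0],
    [0,0,0],
  ],
  twist=[0,0],
)

```text
t: 79.5
eef_pos: [0.6226, 0.1352, 0.142]
ee_rot: [-3.141, -0.001, -0.693]
force: [0.2, 0.7, 0.8]
width: 0.0521
gripper_force: 0.0
```

```bash
python3 - <<'E'
from bays import *
plan((.6218,.1355,.098),head=-.6945+np.pi)
c=grab('wrist','w7.png')
print([(s['confidence'],s['extent']) for s in models.boxes_of('knob_grip','wrist')], proj(c,[(.6218,.1355,.11),(.6218+.026*.768,.1355-.026*.64,.11),(.6218-.026*.768,.1355+.026*.64,.11)]))
E
```

```text
t 79.5 pos [0.6226 0.1352 0.142 ] head 2.4488 F [0.2 0.7 0.8] w 0.0521 g 0.0
twist total 0.011
units [-0.03  0.01  1.76] rows 2 each [-0.015  0.005  0.881]
[(0.72, [280.6, 250.0, 60.9, 98.6])] [[280.5345703  264.56497771]
 [280.71880783 215.45462382]
 [280.36489032 310.00368402]]
```

View pics/w7.png

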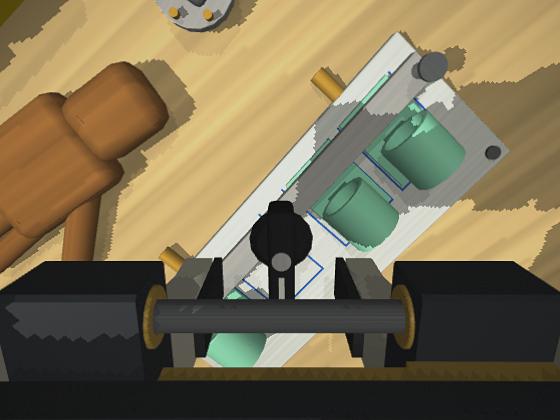

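Emit:
play_rows(
  travel=[
    [0,0,0.6],
    [0,0,0.6],
    [0,0,0.5],
    [0,0,0],
    [0,0,0],
  ],
  twist=[0,0,0,0,0],
)

```text
t: 80.22
eef_pos: [0.6222, 0.1351, 0.0986]
ee_rot: [3.142, -0.0, -0.692]
force: [0.5, -0.1, -0.4]
width: 0.0525
gripper_force: 0.0
```

Emit:
play_rows(
  travel=[
    [0,0,0],
    [0,0,0],
    [0,0,0],
    [0,0,0],
    [0,0,0],
    [0,0,0],
    [0,0,0],
    [0,0,0],
  ],
  twist=[0,0,0,0,0,0,0,0],
  fingers=0,
  newtons=55,
)

```text
t: 81.22
eef_pos: [0.6217, 0.1345, 0.0989]
ee_rot: [3.141, 0.0, -0.692]
force: [-3.7, -3.7, 6.0]
width: 0.0259
gripper_force: 43.7
```

```bash
python3 - <<'E'
from bays import *
plan(); s=arm.get_state(); print(s['moment'],s['q'],s['joint_efforts'])
E
```

```text
t 81.22 pos [0.6217 0.1345 0.0989] head 2.4494 F [-3.7 -3.7  6. ] w 0.0259 g 43.7
[-1.17429117  1.39978277 -0.07549906] [ 5.19599745e-01  4.19699501e-01 -2.56815478e-01  3.01955279e-04
 -8.94989954e-01  3.58863579e-01] [ 1.51656769e+00 -5.50285435e+01  2.52822822e+01  5.19626454e+00
  1.70882653e+00  2.53149070e-02]
```

Emit:
play_rows(
  travel=[
    [0,0,0],
    [0,0,0],
    [0,0,0],
    [0,0,-0.3],
    [0,0,-0.26],
    [0,0,0],
  ],
  twist=[0,0,0,0,0,0],
  fingers=0.5,
)

```text
t: 81.98
eef_pos: [0.6225, 0.1353, 0.1136]
ee_rot: [-3.14, -0.001, -0.692]
force: [-0.1, -0.0, -0.3]
width: 0.044
gripper_force: 0.0
```

Emit:
play_rows(
  travel=[
    [0,0,0],
    [0,0,0],
    [0,0,0],
    [0,0,0],
    [0,0,0],
    [0,0,0],
    [0,0,0],
    [0,0,0],
  ],
  twist=[0,0,0,0,0,0,0,0],
  fingers=0,
  newtons=50,
)

```text
t: 82.98
eef_pos: [0.6216, 0.1347, 0.1124]
ee_rot: [3.141, 0.0, -0.692]
force: [-1.9, -4.0, 0.8]
width: 0.0137
gripper_force: 50.0
```

```bash
python3 - <<'E'
from bays import *
plan(); s=arm.get_state(); print(s['moment'],s['q'][5])
E
```

```text
t 82.97 pos [0.6216 0.1347 0.1124] head 2.4494 F [-1.9 -4.   0.8] w 0.0137 g 50.0
[-1.27479348  0.99006242  0.00989673] 0.3588536407627514
```

Emit:
play_rows(
  travel=[
    [0,0,0],
    [0,0,0],
    [0,0,0],
    [0,0,0],
    [0,0,0],
    [0,0,0],
    [0,0,0],
    [0,0,0],
  ],
  twist=[0.4,0.7,0.7,0.7,0.7,0.7,0.7,0.4],
)

```text
t: 83.98
eef_pos: [0.6224, 0.1351, 0.1124]
ee_rot: [-3.141, 0.0, -1.444]
force: [1.2, -2.4, -1.6]
width: 0.0139
gripper_force: 50.0
```

```bash
python3 - <<'E'
from bays import *
plan(); s=arm.get_state(); print(s['moment'],s['q'][5],s['joint_efforts'][5])
fitocc('top')
E
```

```text
t 83.97 pos [0.6224 0.1351 0.1124] head 1.6971 F [ 1.2 -2.4 -1.6] w 0.0139 g 50.0
[-0.97889295 -0.08899421  0.1189361 ] -0.39362985200857076 0.38706821389496326
top 0.78 [263. 216.  16.  19.] [0.5941 0.0826 0.1419] 0.298
top 0.73 [282. 211.  19.  17.] [0.6028 0.0305 0.1233] 0.15
```

Emit:
play_rows(
  travel=[
    [0,0,0],
    [0,0,0],
    [0,0,0],
    [0,0,0],
    [0,0,0],
    [0,0,0],
    [0,0,0],
    [0,0,0],
  ],
  twist=[0.4,0.7,0.7,0.7,0.7,0.7,0.7,0.4],
)

```text
t: 85.08
eef_pos: [0.6232, 0.1349, 0.1125]
ee_rot: [-3.14, 0.001, -2.193]
force: [3.8, -4.6, -4.5]
width: 0.0131
gripper_force: 50.0
```

Emit:
play_rows(
  travel=[
    [0,0,0],
    [0,0,0],
    [0,0,0],
    [0,0,0],
    [0,0,-0.8],
    [0,0,-0.8],
    [0,0,0],
    [0,0,0],
  ],
  twist=[0,0,0,0,0,0,0,0],
  fingers=0.6,
)

```text
t: 86.08
eef_pos: [0.6216, 0.135, 0.1521]
ee_rot: [3.141, -0.0, -2.192]
force: [-0.3, -0.8, -0.8]
width: 0.0521
gripper_force: 0.0
```

```bash
python3 - <<'E'
from bays import *
plan(head=-2.194); s=arm.get_state(); print(s['moment'],s['q'][5])
fitocc('top'); fitocc('side')
E
```

```text
t 86.08 pos [0.6216 0.135  0.1521] head 0.9495 F [-0.3 -0.8 -0.8] w 0.0521 g 0.0
twist total -20.931
[0.01853954 0.06739079 0.04401142] -1.1409891583156868
top 0.77 [260. 218.  22.  19.] [0.5924 0.0858 0.1923] 0.108
top 0.7 [281. 212.  21.  15.] [0.6012 0.029  0.1913] 0.102
side 0.86 [284. 230.  16.  23.] [0.6042 0.0323 0.1415] 0.152
side 0.75 [267. 190.  17.  15.] [0.5745 0.2192 0.247 ] 0.232
side 0.56 [276. 217.  22.  22.] [0.5907 0.0868 0.2231] 0.337
```

Emit:
play_rows(
  travel=[
    [0,0,0],
    [0,0,0],
    [0,0,0],
    [0,0,0],
    [0,0,0],
    [0,0,0],
    [0,0,0],
    [0,0,0],
  ],
  twist=[-1,-1,-1,-1,-1,-1,-1,-1],
)

```text
t: 87.28
eef_pos: [0.6218, 0.1349, 0.152]
ee_rot: [3.141, 0.0, -0.987]
force: [1.0, -0.2, -0.1]
width: 0.0525
gripper_force: 0.0
```

Emit:
play_rows(
  travel=[
    [0,0,0],
    [0,0,0],
    [0,0,0],
    [0,0,0],
    [0,0,0],
    [0,0,0],
    [0,0,0],
    [0,0,0],
  ],
  twist=[-1,-1,-1,-1,-1,-1,-1,-1],
)

```text
t: 88.28
eef_pos: [0.6218, 0.1349, 0.152]
ee_rot: [3.141, 0.001, 0.213]
force: [-1.5, -0.3, 0.2]
width: 0.0526
gripper_force: 0.0
```

Emit:
play_rows(
  travel=[
    [0,0,0],
    [0,0,0],
    [0,0,0],
    [0,0,0],
    [0,0,0],
    [0,0,0],
    [0,0,0],
  ],
  twist=[-1,-1,-1,-1,-0.93,0,0],
)

```text
t: 89.15
eef_pos: [0.6219, 0.1349, 0.1523]
ee_rot: [-3.141, 0.0, 0.944]
force: [-0.5, 0.2, -0.1]
width: 0.0523
gripper_force: 0.0
```

```bash
python3 - <<'E'
from bays import *
plan((.6222,.135,.108),head=-2.193); s=arm.get_state(); print(s['q'][5])
c=grab('wrist','w8.png')
print([(s['confidence'],s['extent']) for s in models.boxes_of('knob_grip','wrist')], proj(c,[(.6222,.135,.106)]))
E
```

```text
t 89.15 pos [0.6219 0.1349 0.1523] head -2.1972 F [-0.5  0.2 -0.1] w 0.0523 g 0.0
twist total -0.028
units [0.01 0.01 1.77] rows 2 each [0.004 0.004 0.886]
1.9953558351549114
[(0.76, [281.6, 248.5, 58.7, 102.2]), (0.59, [352.7, 56.8, 186.2, 113.5])] [[279.98300063 254.55264746]]
```

View pics/w8.png

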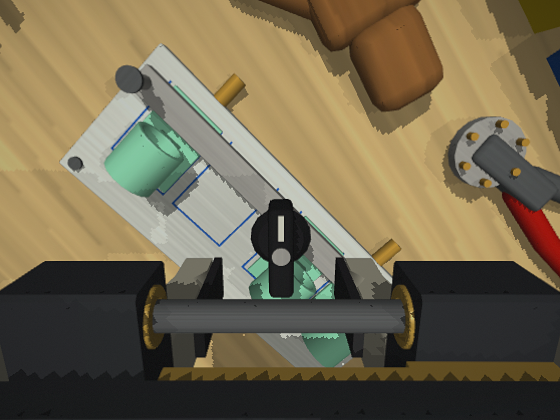

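Wing is vertical in the picture at column 281, stud (281,256), centred between the fingers. Grip again.

Emit:
play_rows(
  travel=[
    [0,0,0.6],
    [0,0,0.6],
    [0,0,0.5],
    [0,0,0],
    [0,0,0],
  ],
  twist=[0,0,0,0,0],
)

```text
t: 89.88
eef_pos: [0.6223, 0.1351, 0.1102]
ee_rot: [3.141, -0.0, 0.948]
force: [0.1, 1.4, 0.1]
width: 0.0525
gripper_force: 0.0
```

Emit:
play_rows(
  travel=[
    [0,0,0],
    [0,0,0],
    [0,0,0],
    [0,0,0],
    [0,0,0],
    [0,0,0],
    [0,0,0],
    [0,0,0],
  ],
  twist=[0,0,0,0,0,0,0,0],
  fingers=0,
  newtons=58,
)

```text
t: 90.88
eef_pos: [0.6228, 0.1345, 0.1103]
ee_rot: [3.14, -0.0, 0.948]
force: [4.5, -3.7, -2.0]
width: 0.0132
gripper_force: 57.9
```

Emit:
play_rows(
  travel=[
    [0,0,0],
    [0,0,0],
    [0,0,0],
    [0,0,0],
    [0,0,0],
    [0,0,0],
  ],
  twist=[0.5,0.7,0.7,0.7,0.7,0.5],
)

```text
t: 91.62
eef_pos: [0.623, 0.1343, 0.1103]
ee_rot: [3.14, -0.001, 0.375]
force: [5.4, -5.1, -1.8]
width: 0.0134
gripper_force: 57.9
```

```bash
cat > m.py <<'E'
from h import *
s=arm.get_state(); print(round(s['t'],2),np.round(s['eef_pos'],4),'yaw',round(s['ee_rot'][2],4),'q6',round(s['q'][5],4),'M',np.round(s['moment'],3),'F',np.round(s['force'],1),'e6',round(s['joint_efforts'][5],3),s['width'])
E
python3 m.py
```

```text
91.62 [0.623  0.1343 0.1103] yaw 0.3747 q6 1.4256 M [-1.999 -1.855  0.111] F [ 5.4 -5.1 -1.8] e6 0.679 0.013398573411199344
```

Emit:
play_rows(
  travel=[
    [0,0,0],
    [0,0,0],
    [0,0,0],
  ],
  twist=[0.4,0.5,0.4],
)

```text
t: 92.0
eef_pos: [0.6231, 0.1342, 0.1103]
ee_rot: [3.14, -0.001, 0.18]
force: [6.3, -6.0, -2.2]
width: 0.0136
gripper_force: 58.0
```

```bash
python3 m.py
```

```text
92.0 [0.6231 0.1342 0.1103] yaw 0.1805 q6 1.2314 M [-2.17  -1.977  0.237] F [ 6.3 -6.  -2.2] e6 0.479 0.013625079823497897
```

Emit:
play_rows(
  travel=[
    [0,0,0],
    [0,0,0],
    [0,0,0],
  ],
  twist=[0.3,0.4,0.3],
)

```text
t: 92.38
eef_pos: [0.6231, 0.1341, 0.1104]
ee_rot: [3.14, -0.002, 0.032]
force: [5.7, -6.3, -3.1]
width: 0.0136
gripper_force: 58.1
```

```bash
python3 m.py
```

```text
92.38 [0.6231 0.1341 0.1104] yaw 0.0315 q6 1.0822 M [-2.308 -2.046  0.484] F [ 5.7 -6.3 -3.1] e6 0.062 0.01355228943642573
```

Emit:
play_rows(
  travel=[
    [0,0,0],
    [0,0,0],
    [0,0,0],
  ],
  twist=[0.3,0.4,0.3],
)

```text
t: 92.75
eef_pos: [0.6231, 0.134, 0.1103]
ee_rot: [3.14, -0.002, -0.118]
force: [6.6, -6.3, -1.6]
width: 0.0132
gripper_force: 58.1
```

```bash
python3 m.py
```

```text
92.75 [0.6231 0.134  0.1103] yaw -0.1185 q6 0.9323 M [-2.426 -2.117  0.44 ] F [ 6.6 -6.3 -1.6] e6 0.053 0.013208202115045281
```

Emit:
play_rows(
  travel=[
    [0,0,0],
    [0,0,0],
    [0,0,0],
    [0,0,0],
    [0,0,0],
    [0,0,0],
    [0,0,0],
  ],
  twist=[0.4,0.5,0.5,0.5,0.4,0.2,0],
)

```text
t: 93.62
eef_pos: [0.6231, 0.1337, 0.1103]
ee_rot: [3.141, -0.002, -0.492]
force: [6.0, -7.4, -1.7]
width: 0.0135
gripper_force: 58.0
```

```bash
python3 m.py
```

```text
93.62 [0.6231 0.1337 0.1103] yaw -0.4923 q6 0.5585 M [-2.728 -2.08   0.433] F [ 6.  -7.4 -1.7] e6 -0.579 0.013499078500511288
```

Emit:
play_rows(
  travel=[
    [0,0,0],
    [0,0,0],
    [0,0,0],
    [0,0,0],
    [0,0,0],
  ],
  twist=[0.4,0.4,0.4,0.15,0],
)

```text
t: 94.25
eef_pos: [0.623, 0.1336, 0.1103]
ee_rot: [3.141, -0.002, -0.695]
force: [5.2, -8.3, -2.4]
width: 0.013
gripper_force: 58.1
```

```bash
python3 m.py
```

```text
94.25 [0.623  0.1336 0.1103] yaw -0.6947 q6 0.3561 M [-2.91  -2.124  0.408] F [ 5.2 -8.3 -2.4] e6 -0.563 0.012970349291375659
```

Emit:
play_rows(
  travel=[
    [0,0,0],
    [0,0,0],
    [0,0,0],
    [0,0,0],
    [0,0,-0.8],
    [0,0,-0.8],
    [0,0,0],
    [0,0,0],
  ],
  twist=[0,0,0,0,0,0,0,0],
  fingers=0.6,
)

```text
t: 95.25
eef_pos: [0.6216, 0.135, 0.1495]
ee_rot: [3.141, 0.001, -0.695]
force: [-0.2, -0.0, -0.4]
width: 0.0524
gripper_force: 0.0
```

```bash
python3 m.py; python3 - <<'E'
from bays import *
c=grab('wrist'); g=cv2.cvtColor(c['img'],cv2.COLOR_RGB2GRAY)
# wing edges: dark mask, per-row left/right columns near the outer wing part
for v in range(196,300,8):
    r=np.where(g[v,230:335]<45)[0]; print(v,(r.min()+230,r.max()+230) if len(r) else None)
w=np.where(g[200:255,260:305]>150); print('white mark',len(w[0]), np.polyfit(w[0],w[1],1) if len(w[0])>20 else '')
E
```

```text
95.25 [0.6216 0.135  0.1495] yaw -0.6952 q6 0.3559 M [-0.052  0.2   -0.034] F [-0.2 -0.  -0.4] e6 0.001 0.05235003225425285
196 (np.int64(282), np.int64(282))
204 (np.int64(265), np.int64(288))
212 (np.int64(261), np.int64(298))
220 (np.int64(253), np.int64(305))
228 (np.int64(250), np.int64(308))
236 (np.int64(250), np.int64(308))
244 (np.int64(252), np.int64(306))
252 (np.int64(257), np.int64(301))
260 (np.int64(268), np.int64(292))
268 (np.int64(269), np.int64(292))
276 (np.int64(269), np.int64(293))
284 (np.int64(270), np.int64(294))
292 (np.int64(271), np.int64(334))
white mark 176 [0.43788906 9.18795926]
```

```bash
python3 - <<'E'
from bays import *
c=grab('wrist','w9.png'); g=cv2.cvtColor(c['img'],cv2.COLOR_RGB2GRAY)
pts=[]
for v in list(range(258,290,2)):
    r=np.where(g[v,255:308]<60)[0]; pts.append(((r.min()+r.max())/2+255,v))
X=onz(c,pts,.103); p=np.polyfit(np.arange(len(X)),X[:,0],1)[0],np.polyfit(np.arange(len(X)),X[:,1],1)[0]
print('wing yaw',np.arctan2(p[1],p[0]),np.arctan2(-p[1],-p[0]), 'tool',arm.get_state()['ee_rot'][2], X[0],X[-1])
for n in('top','side'): fitocc(n)
k=c['img'][185:310,220:345,::-1]; cv2.imwrite('pics/w9c.png',cv2.resize(k,None,fx=4,fy=4))
E
```

```text
wing yaw 2.3685413113473346 -0.7730513422424585 tool -0.6951558114855945 [0.61942433 0.13755233 0.103     ] [0.60619969 0.15004563 0.103     ]
top 0.69 [282. 210.  14.  16.] [0.6028 0.0261 0.1501] 0.394
top 0.54 [250. 216. 107.  61.] [ 0.5448  0.1852 -0.6786] 0.783
side 0.85 [268. 189.  16.  15.] [0.573  0.2181 0.1377] 0.075
side 0.81 [276. 214.  17.  15.] [ 0.5933  0.1131 -0.0325] 0.44
side 0.81 [283. 231.  20.  25.] [0.6003 0.0293 0.2055] 0.083
```

View pics/w9c.png

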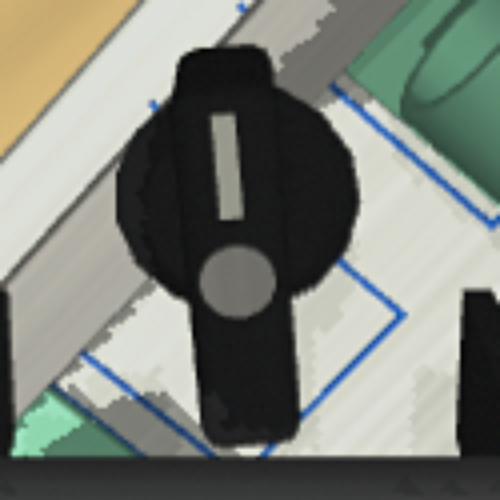

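Emit:
play_rows(
  travel=[
    [0,0,-1],
    [0,0,-1],
    [0,0,-1],
    [0,0,-1],
    [0,0,-1],
    [0,0,-1],
    [0,0,0],
    [0,0,0],
  ],
  twist=[0,0,0,0,0,0,0,0],
)

```text
t: 96.55
eef_pos: [0.6217, 0.135, 0.2993]
ee_rot: [3.141, 0.001, -0.695]
force: [-0.9, -0.7, -0.2]
width: 0.0525
gripper_force: 0.0
```

```bash
python3 - <<'E'
from bays import *
print([np.round(bay(y),4).tolist() for y in (-.098,-.038,.098)])
BAR[0]=box(25,45,-138,138,16,26)
for n in ('wrist','side','top'): fitocc(n)
c=grab('top')
for s in models.silhouettes('rod','top')[:1]: print(fit([(c,s['pixels'])],ROD,.06,[.4996,.3867,.343],(0,)))
E
python3 m.py
```

```text
[[0.6002, 0.0307, 0.15], [0.5912, 0.09, 0.15], [0.5709, 0.2245, 0.15]]
wrist 0.92 [324. 163.  58.  61.] [0.5912 0.0892 0.1573] 0.045
wrist 0.75 [247. 255.  48.  57.] [0.5717 0.2239 0.163 ] 0.075
wrist 0.66 [356. 132.  63.  55.] [0.6002 0.0331 0.1558] 0.059
side 0.83 [282. 230.  19.  24.] [0.6019 0.0298 0.1591] 0.065
side 0.73 [276. 216.  19.  23.] [0.5913 0.0928 0.1465] 0.35
top 0.73 [212. 221.  28.  16.] [0.5732 0.2211 0.1546] 0.107
top 0.62 [282. 212.  15.  14.] [0.602  0.0273 0.1382] 0.442
(array([0.49637419, 0.38627405, 0.34926146]), np.float64(0.48417213712618523))
96.95 [0.6219 0.135  0.2997] yaw -0.6951 q6 0.3558 M [0.022 0.119 0.011] F [ 0.   0.1 -1. ] e6 -0.0 0.05264785551869407
```

All the posts are within about 3 mm of their bays and square, and the rod is in its stand.

```bash
python3 -c "
from station import arm
print(arm.job_done())"
```

```text
the job is handed in; nothing more can be done
None
```

The job is handed in: all three posts stand in bays 1, 2 and 4, the rod is back in its stand, and the knob is an estimated 0.7–0.9 rad past the bite; one post was knocked aside in its bay and I set it straight. No verdict came back.

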